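# Unclamp the leaded glass panel and put it in the storage rack

### The job

The leaded glass panel is held in its slotted holder by three keeper arms on black knobs: turn each knob counter-clockwise until you feel its end stop, taking a fresh grip where your wrist runs out and leave it there. Only then draw the panel straight up out of the holder by its top edge, lower it gently, lower edge first, into the empty middle slot of the storage rack, centred along the slot and fully down, and let go. Do not force the panel against the keepers, do not drop it, and leave everything else where it is.

Things in the scene. Friction and masses are not known exactly. Their poses are not given: they have to be found in the camera images.
- holder: Fixed clamping holder on a wooden board 150 x 250 mm, board top at z = 15 mm. Origin: underside, below the middle of the panel's slot. y runs along the slot; the +x side carries the three knob posts. At each end an aluminium U-channel (14 mm groove, top at z = 95 mm) guides the last 13 mm of the panel's side edges, with 5 mm end play. Between the channels the panel is bare, front and back.
- panel: The leaded glass panel, 200 mm wide (own y) x 120 mm tall (own z) x 9 mm thick (own x), 0.3 to 0.5 kg, standing upright in the holder's slot with its lower edge on the base board (15 mm above the table), top edge at 135 mm. Origin: middle of its lower edge. It is the largest of the three panes on the table.
- panel_top (a point): Middle of the panel's top edge (120 mm above the panel's origin); axes as the panel's.
- rack_slot (a point): Middle of the floor of the storage rack's middle slot, 15 mm above the table. The slot runs along this point's y (220 mm long, open at the ends), is 18 mm wide (along x) and its walls, 8 mm thick, rise 45 mm above this point. The panel is to stand in it on its lower long edge, either face forward.
- rack: Fixed wooden storage rack, board 150 x 230 x 15 mm with three parallel slots along its y, 42 mm apart (at x = -42, 0, +42 mm); the middle slot is empty, the outer two hold the small panes. Origin: centre of the underside.
- pane_near: Small loose leaded pane 9 x 160 x 70 mm, standing in the rack's slot on the -x side (top about 85 mm above the table). Origin: middle of its lower edge. Leave it there.
- pane_far: Small loose leaded pane 9 x 150 x 65 mm, standing in the rack's slot on the +x side. Origin: middle of its lower edge. Leave it there.
- tape: Empty tape ring, 90 mm across, 25 mm high, lying flat. Origin: centre of underside. Leave alone.
- hammer: Hammer 260 mm long, lying on the table along its own x, head towards +x. Origin: middle, underside. Leave alone.
- mug: White mug, 80 mm across, 95 mm high. Origin: centre of underside. Leave alone.
- flux: Closed amber jar, 60 mm across, 120 mm high. Origin: centre of underside. Leave alone.
- cutter: Screwdriver-like hand tool 180 mm long with a dark wooden handle, lying along its own x. Origin: middle, underside. Leave alone.
- spool: Grey solder spool, 60 mm across, 42 mm high. Origin: centre of underside. Leave alone.
- post_a: Fixed steel post carrying knob_a, 18 mm across, 60 mm behind the panel's mid-plane; the three posts stand 90 mm apart in a row parallel to the panel, in any order. Origin: on the table, on the post's axis; top at 112 mm.
- knob_a (a joint): Turn of knob_a on its captive bolt, rad; grows counter-clockwise seen from above. 0 to 0.3 at the start, the keeper arm lying across the panel's top edge. It ends at a rigid stop somewhere between 2.3 and 2.9 rad; the three stops differ and must be felt (turning takes about 0.1 N m, far more at the stop). It stays where it is left.
- knob_a_grip (a point): On the knob's axis at grip height (147 mm above the table); turns with it. Black upright bar 40 mm long (point x) x 14 mm thick (y), from 22 mm below to 12 mm above this point, on a disc 39 mm across. A steel keeper arm 14 mm wide runs from under the disc to the point's -x; 43 mm out it steps up 25 mm and ends 70 mm from the axis, 2.5 mm above the panel's top edge.
- post_b: Fixed steel post carrying knob_b, 18 mm across, 60 mm behind the panel's mid-plane; the three posts stand 90 mm apart in a row parallel to the panel, in any order. Origin: on the table, on the post's axis; top at 112 mm.
- knob_b (a joint): Turn of knob_b on its captive bolt, rad; grows counter-clockwise seen from above. 0 to 0.3 at the start, the keeper arm lying across the panel's top edge. It ends at a rigid stop somewhere between 2.3 and 2.9 rad; the three stops differ and must be felt (turning takes about 0.1 N m, far more at the stop). It stays where it is left.
- knob_b_grip (a point): On the knob's axis at grip height (147 mm above the table); turns with it. Black upright bar 40 mm long (point x) x 14 mm thick (y), from 22 mm below to 12 mm above this point, on a disc 39 mm across. A steel keeper arm 14 mm wide runs from under the disc to the point's -x; 43 mm out it steps up 25 mm and ends 70 mm from the axis, 2.5 mm above the panel's top edge.
- post_c: Fixed steel post carrying knob_c, 18 mm across, 60 mm behind the panel's mid-plane; the three posts stand 90 mm apart in a row parallel to the panel, in any order. Origin: on the table, on the post's axis; top at 112 mm.
- knob_c (a joint): Turn of knob_c on its captive bolt, rad; grows counter-clockwise seen from above. 0 to 0.3 at the start, the keeper arm lying across the panel's top edge. It ends at a rigid stop somewhere between 2.3 and 2.9 rad; the three stops differ and must be felt (turning takes about 0.1 N m, far more at the stop). It stays where it is left.
- knob_c_grip (a point): On the knob's axis at grip height (147 mm above the table); turns with it. Black upright bar 40 mm long (point x) x 14 mm thick (y), from 22 mm below to 12 mm above this point, on a disc 39 mm across. A steel keeper arm 14 mm wide runs from under the disc to the point's -x; 43 mm out it steps up 25 mm and ends 70 mm from the axis, 2.5 mm above the panel's top edge.
Things that resemble listed ones, but are neither listed nor needed, are in the scene too. What is shaped like the panel but orange is not meant.

How it is judged:
By the outcome, as a careful person would: the job done as asked, in the order asked, and still so for the second after the job is handed in, with the robot touching nothing.
It also fails if it takes over 72 s, if anything falls off the work surface, if the arm or the gripper's body presses on something with over 40 N, if the wrist force passes 120 N, or if a joint passes its speed limit or range.

### The arm

A 7-joint arm with a two-finger parallel gripper is mounted at the origin on the work surface. World frame = base frame: x ahead of the robot, y to its left, z up, the work surface at z = 0. Lengths are in mm, angles in rad, forces in N, time in s.
With the tool pointing down it reaches from about 425 to 1025 mm from the base axis. Payload 9.4 kg.
Tool frame: the origin (TCP) lies midway between the tips of the shut fingers; the grasp point (between the pads) lies 19 mm behind it; z points along the fingers, y is the line along which they close (so a half turn about z gives the same grasp; the last joint's range is limited). The gripper opens to 93 mm and grips with 3 to 60 N. Pads are 15 mm wide; open, the fingers measure 128 mm over their backs; the gripper's body (75 mm by 188 mm) begins 65 mm behind the grasp point.
Start: joints at [1.269, 0.599, -0.003, 1.599, 0.002, 0.943, -0.08], TCP at [161.601, -706.76, 218.618] pointing down, gripper open.
Joint ranges: [-2.57, 2.57], [-0.35, 1.97], [-1.29, 1.29], [0.11, 2.56], [-1.05, 4.19], [0.11, 1.86], [-2.63, 2.63]. Speed limits (rad/s): [2.22, 2.22, 3.01, 3.01, 3.14, 3.14, 3.14].

### API

Orientations are given as a unit quaternion [x, y, z, w].
In Python, from bench import * gives the robot as it stands.
- The arm moves only by the tool arm_command, never from a script. Its argument "rows" is a list of rows, each an object of numbers: "dx", "dy", "dz": the shift along the tool's x, y, z in m; "spin": the turn about the tool's z in degrees. A call has 1 to 12 rows; each row shifts and turns the commanded pose from where the row before left it, along the tool's axes as they then stand; what a row does not reach is not made up. A row lasts 1/12 s, in which the tool goes at most 41.7 mm and 7.16 degrees, less where a joint would pass 70% of its speed; a pose out of reach is approached as far as the arm can. A call with a gripper value outside its range is refused whole. "fingers" is the finger opening in m, from 0 to 0.093, set as the call begins (left out, the last holds). The fingers move at their own pace and stop on an object; "grip_force" is the grip in N (left out, the last holds). Time passes only in rows, so rows that do not move let the fingers close. It gives the time, the measured TCP pose, the force, the opening and the grip force at its end, in the units of the state.
- sense(): the state, without advancing time (a new reading comes with each control period).
- grab_frame(name): name is "scene" or "side" or "wrist"; returns the picture (384x512x3 uint8, red, green, blue); there is no depth.
- get_calibration(name): a dict with "fx", "fy", "cx", "cy" (pixels), "rvec" (rotation vector, rad) and "tvec" (3), from world to camera coordinates, as OpenCV has them; the wrist camera has in their place "mount" (4x4, takes a point from camera to tool coordinates, whose origin is the TCP and whose axes are the flange's). Camera axes: x right, y down, z forward; pixel columns grow to the right and rows downward; lengths in mm; the calibration is good to about 2 mm. A picture is of the moment at which its call begins: read the wrist's pose just before it. get_calibration takes no time and is no camera call.
- finish_job(): hands the job in; it is judged then, once.
The state is a dict: "time": time; "joints": joint angles; "qvel": joint speeds; "tau": joint torques, N m; "position": TCP position; "tcp_rot": TCP orientation; "ft_force": force on the tool from outside, world axes, zero at the start; "torque": the same for the moment, N m; "finger_gap": finger opening in mm; "gripper_force": force on a finger pad.
Only numpy, scipy, OpenCV 4.12 (cv2) and the standard library are available. Lean on these libraries where they do the work, as an engineer would, in place of code of your own. Each camera call takes 0.05 s, during which the arm holds its last target. There are 200 camera calls.

## Working session

There is one attempt and no reset: what is moved stays moved. The work goes in short steps, Python scripts to look and compute and a tool call to move; the robot and the scene stay as the last step left them, time stands still between calls to the robot, and variables do not carry over. Pictures are saved under pics/ and viewed, at most 10 in all, crops included, and the job is handed in when it is done.

Besides the shell and the picture viewer there is one more tool, called by a JSON object that holds its "fn" and its "kwargs", one argument or row to a line. arm_command: Moves the arm, as the interface text tells. Its arguments: {"type":"object","properties":{"rows":{"type":"array","items":{"type":"object","properties":{"dx":{"type":"number"},"dy":{"type":"number"},"dz":{"type":"number"},"spin":{"type":"number"}}}},"fingers":{"type":"number"},"grip_force":{"type":"number"}},"required":["rows"]}

```bash
ls; mkdir -p pics; python3 - <<'E'
from bench import *
import cv2
s=sense();print({k:s[k] for k in('time','position','tcp_rot','ft_force','finger_gap')})
for n in('scene','side','wrist'):
    f=grab_frame(n);cv2.imwrite(f'pics/{n}0.png',f[:,:,::-1]);print(n,get_calibration(n))
E
```

```text
pics
{'time': 0.0, 'position': array([ 161.51262687, -706.28853642,  217.77748159]), 'tcp_rot': array([ 9.93683763e-01,  1.12214128e-01, -1.47892042e-04, -7.39877382e-04]), 'ft_force': array([ 0.71378409,  0.70014257, -0.20816232]), 'finger_gap': 92.85877692474915}
scene {'fx': 409.3414666430302, 'fy': 409.3414666430302, 'cx': 256.57119061741395, 'cy': 193.3910878257416, 'rvec': array([ 1.6767916 ,  1.91671456, -0.74463677]), 'tvec': array([  35.56522684, -278.22775197, 1775.71608353])}
side {'fx': 365.3122265438187, 'fy': 365.3122265438187, 'cx': 259.70435407586547, 'cy': 187.8229456793775, 'rvec': array([ 0.21855587, -2.72683563,  1.43317573]), 'tvec': array([ 471.30665234,  149.09888097, 1187.08316287])}
wrist {'fx': 266.77098558433147, 'fy': 266.77098558433147, 'cx': 258.3662365765621, 'cy': 190.83522834228884, 'mount': array([[ 9.66136691e-04, -9.64148277e-01, -2.65362331e-01,
         7.32796709e+01],
       [ 9.99999443e-01,  1.04456379e-03, -1.54423658e-04,
        -7.52748147e-01],
       [ 4.26075185e-04, -2.65362034e-01,  9.64148749e-01,
        -1.66731425e+02],
       [ 0.00000000e+00,  0.00000000e+00,  0.00000000e+00,
         1.00000000e+00]])}
```

View pics/scene0.png

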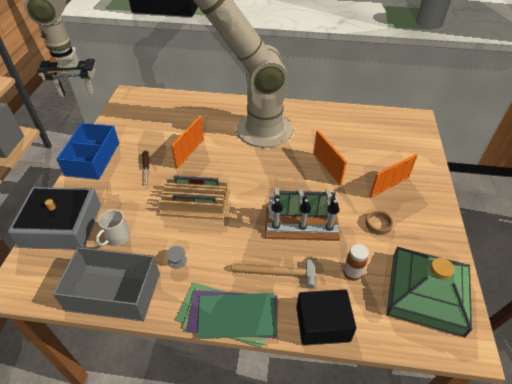

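View pics/side0.png

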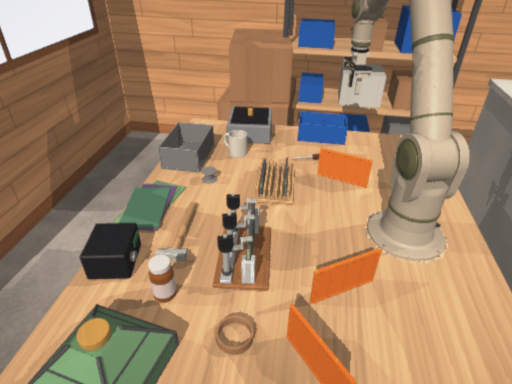

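The panel is the green pane in the holder at scene (303,205). Things it could be taken for are the orange panes at (188,141), (330,157) and (393,175), the flat green sheets at (235,315), the green lamp at (430,290), and the small panes in the rack at (195,195). The knobs are the three black bars at (277,205), (304,207) and (332,207). Next is one close crop combining both views.

```bash
cat > h.py <<'E'
import numpy as np, cv2
from scipy.spatial.transform import Rotation as R
from bench import *
def cal(n):
    c=get_calibration(n);K=np.array([[c['fx'],0,c['cx']],[0,c['fy'],c['cy']],[0,0,1.]])
    return K,np.float64(c['rvec']),np.float64(c['tvec'])
def proj(n,P):
    K,r,t=cal(n);return cv2.projectPoints(np.float64(P).reshape(-1,3),r,t,K,None)[0].reshape(-1,2)
def onz(n,uv,z):
    K,r,t=cal(n);M=cv2.Rodrigues(r)[0];c=-M.T@t
    d=M.T@np.linalg.solve(K,[uv[0],uv[1],1]);return c+d*(z-c[2])/d[2]
E
python3 - <<'E'
import cv2,numpy as np
from h import *
a=cv2.imread('pics/scene0.png')[165:245,145:345];b=cv2.imread('pics/side0.png')[150:295,205:305]
a=cv2.resize(a,None,fx=4,fy=4,interpolation=2);b=cv2.resize(b,None,fx=4,fy=4,interpolation=2)
cv2.imwrite('pics/ca.png',a);cv2.imwrite('pics/cb.png',b)
for p,z in(((277,194),159),((304,196),159),((332,196),159),((304,190),135),((195,195),60)):print(p,onz('scene',p,z))
for p,z in(((233,202),159),((230,220),159),((225,241),159)):print(p,onz('side',p,z))
E
```

```text
(277, 194) [519.60602584  97.50783397 159.        ]
(304, 196) [516.58934262 183.04940977 159.        ]
(332, 196) [504.56823105 270.96826417 159.        ]
(304, 190) [467.62874229 182.61273558 135.        ]
(195, 195) [ 471.88044716 -190.8254772    60.        ]
(233, 202) [536.55023893 135.91976876 159.        ]
(230, 220) [527.66362209 216.0338682  159.        ]
(225, 241) [522.30649576 298.18462668 159.        ]
```

View pics/ca.png

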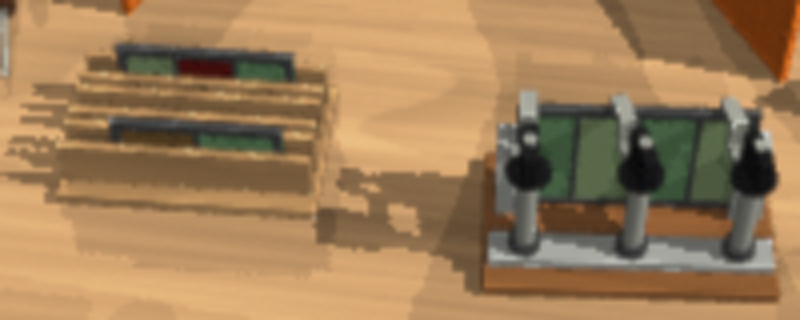

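View pics/cb.png

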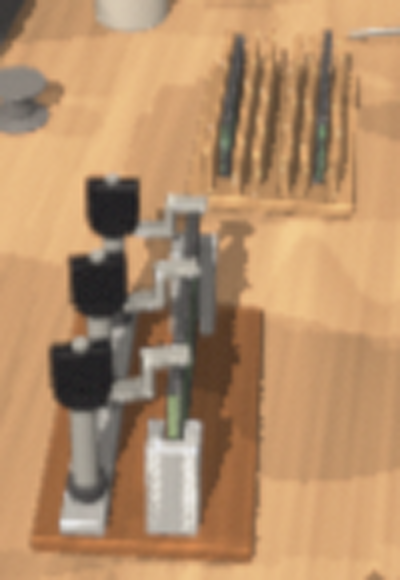

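The crops show the panel upright in the holder, with silver keepers over its top edge and black knobs on the +x side at scene about (277,200), (305,203) and (332,205). The rack at (195,193) has its middle slot empty. I'll fly to a wrist view over the rack, then one over the holder.

{"fn": "arm_command", "kwargs": {
  "rows": [
    {"spin": 6.5},
    {"spin": 6.4},
    {"dx": 0.021, "dy": -0.032, "dz": -0.004},
    {"dx": 0.021, "dy": -0.032, "dz": -0.004},
    {"dx": 0.021, "dy": -0.032, "dz": -0.004},
    {"dx": 0.021, "dy": -0.032, "dz": -0.004},
    {"dx": 0.021, "dy": -0.032, "dz": -0.004},
    {"dx": 0.021, "dy": -0.032, "dz": -0.004},
    {"dx": 0.021, "dy": -0.032, "dz": -0.004},
    {"dx": 0.021, "dy": -0.032, "dz": -0.004},
    {"dx": 0.021, "dy": -0.032, "dz": -0.004},
    {"dx": 0.021, "dy": -0.032, "dz": -0.004}
  ]
}}

```text
invalid input at $.rows[0]: expected keys dx, dy, dz, spin
```

{"fn": "arm_command", "kwargs": {
  "rows": [
    {"dx": 0.021, "dy": -0.032, "dz": -0.004},
    {"dx": 0.021, "dy": -0.032, "dz": -0.004},
    {"dx": 0.021, "dy": -0.032, "dz": -0.004},
    {"dx": 0.021, "dy": -0.032, "dz": -0.004},
    {"dx": 0.021, "dy": -0.032, "dz": -0.004},
    {"dx": 0.021, "dy": -0.032, "dz": -0.004},
    {},
    {}
  ]
}}

```text
invalid input at $.rows[0]: expected keys dx, dy, dz, spin
```

```bash
cat >> h.py <<'E'
def wcam():
    s=sense();c=get_calibration('wrist');T=np.eye(4);T[:3,:3]=R.from_quat(s['tcp_rot']).as_matrix();T[:3,3]=s['position']
    M=T@np.array(c['mount']);K=np.array([[c['fx'],0,c['cx']],[0,c['fy'],c['cy']],[0,0,1.]]);return K,M
def wonz(C,uv,z):
    K,M=C;d=M[:3,:3]@np.linalg.solve(K,[uv[0],uv[1],1]);c=M[:3,3];return (c+d*(z-c[2])/d[2])[:2]
def wproj(C,P):
    K,M=C;Mi=np.linalg.inv(M);return cv2.projectPoints(np.float64(P).reshape(-1,3),cv2.Rodrigues(Mi[:3,:3])[0],Mi[:3,3],K,None)[0].reshape(-1,2)
def snap(n):
    C=wcam();f=grab_frame('wrist');cv2.imwrite(f'pics/{n}.png',cv2.resize(f[:,:,::-1],None,fx=1.5,fy=1.5,interpolation=2));np.savez(f'pics/{n}.npz',K=C[0],M=C[1]);s=sense()
    print(s['time'],s['position'],R.from_quat(s['tcp_rot']).as_euler('xyz',degrees=True),np.round(s['joints'],2));return C
def load(n):
    d=np.load(f'pics/{n}.npz');return d['K'],d['M']
E
python3 -c "
from h import *
snap('rack1')"
```

```text
0.2 [ 161.51024052 -706.50993794  218.07942994] [-1.79947402e+02  6.23988238e-03  1.28790181e+01] [ 1.27  0.6  -0.    1.6   0.    0.94 -0.08]
```

View pics/rack1.png

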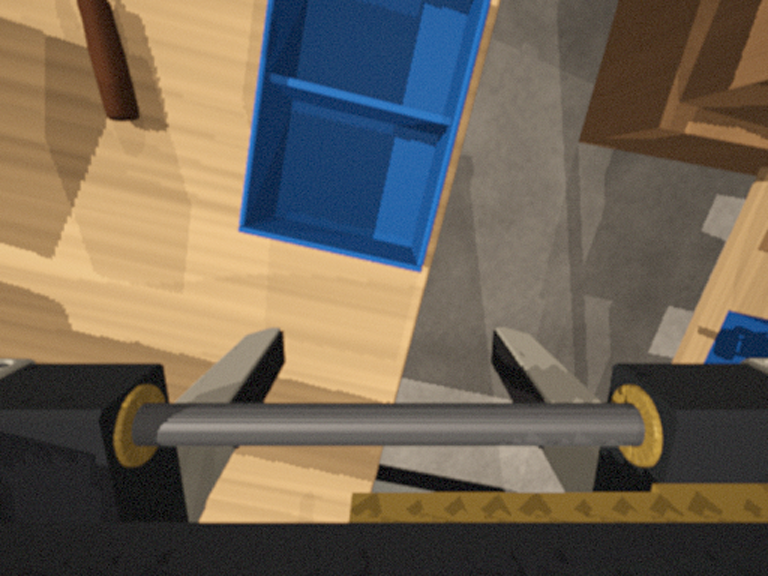

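That view is still at the start pose: both moves were refused because every row needs all its keys. It shows that only the upper part of the wrist image is usable. I'll resend the moves with full keys and stop a little short in x.

{"fn": "arm_command", "kwargs": {
  "rows": [
    {"dx": 0, "dy": 0, "dz": 0, "spin": 6.5},
    {"dx": 0, "dy": 0, "dz": 0, "spin": 6.4},
    {"dx": 0.017, "dy": -0.032, "dz": -0.005, "spin": 0},
    {"dx": 0.017, "dy": -0.032, "dz": -0.005, "spin": 0},
    {"dx": 0.017, "dy": -0.032, "dz": -0.005, "spin": 0},
    {"dx": 0.017, "dy": -0.032, "dz": -0.005, "spin": 0},
    {"dx": 0.017, "dy": -0.032, "dz": -0.005, "spin": 0},
    {"dx": 0.017, "dy": -0.032, "dz": -0.005, "spin": 0},
    {"dx": 0.017, "dy": -0.032, "dz": -0.005, "spin": 0},
    {"dx": 0.017, "dy": -0.032, "dz": -0.005, "spin": 0},
    {"dx": 0.017, "dy": -0.032, "dz": -0.005, "spin": 0},
    {"dx": 0.017, "dy": -0.032, "dz": -0.005, "spin": 0}
  ]
}}

```text
time: 1.2
position: [332.1, -385.1, 268.9]
tcp_rot: [1.0, -0.0, 0.0, 0.0]
ft_force: [0.7, -0.2, 1.1]
finger_gap: 93.5
gripper_force: 0.0
```

{"fn": "arm_command", "kwargs": {
  "rows": [
    {"dx": 0.017, "dy": -0.032, "dz": -0.005, "spin": 0},
    {"dx": 0.017, "dy": -0.032, "dz": -0.005, "spin": 0},
    {"dx": 0.017, "dy": -0.032, "dz": -0.005, "spin": 0},
    {"dx": 0.017, "dy": -0.032, "dz": -0.005, "spin": 0},
    {"dx": 0.017, "dy": -0.032, "dz": -0.005, "spin": 0},
    {"dx": 0.017, "dy": -0.032, "dz": -0.005, "spin": 0},
    {"dx": 0, "dy": 0, "dz": 0, "spin": 0},
    {"dx": 0, "dy": 0, "dz": 0, "spin": 0}
  ]
}}

```text
time: 1.87
position: [434.7, -193.1, 298.9]
tcp_rot: [1.0, 0.002, 0.0, -0.0]
ft_force: [0.3, -0.7, 0.3]
finger_gap: 92.9
gripper_force: 0.0
```

```bash
python3 -c "
from h import *
snap('rack2')"
```

```text
1.9167 [ 433.73802206 -194.59086893  298.58039576] [1.79987088e+02 1.13691645e-02 7.44395586e-02] [ 0.38  0.2  -0.09  2.05  0.02  0.89 -1.3 ]
```

View pics/rack2.png

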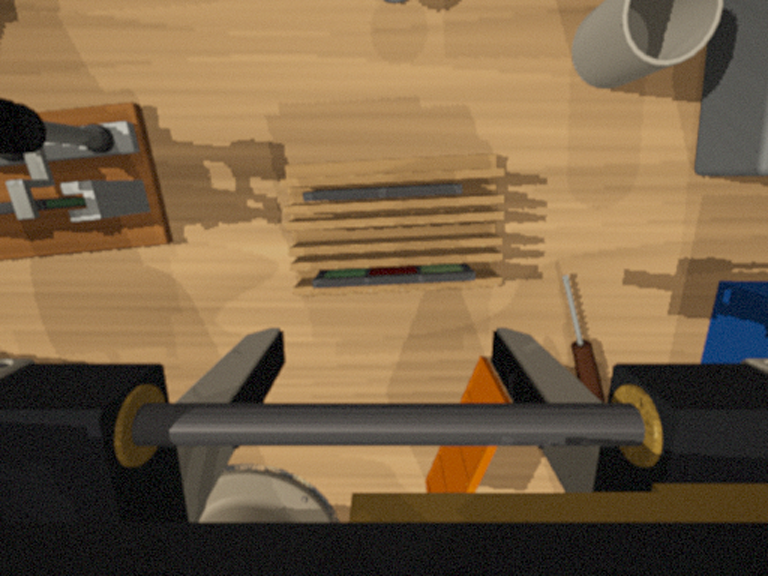

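The view shows the rack at (285–503, 160–290) of the 1.5x picture. The far pane is at row 190, the red/green near pane at row 272, and the middle slot at about row 222. Part of the holder is at the left. Moving over the holder.

{"fn": "arm_command", "kwargs": {
  "rows": [
    {"dx": 0.001, "dy": -0.038, "dz": 0, "spin": 0},
    {"dx": 0.001, "dy": -0.038, "dz": 0, "spin": 0},
    {"dx": 0.001, "dy": -0.038, "dz": 0, "spin": 0},
    {"dx": 0.001, "dy": -0.038, "dz": 0, "spin": 0},
    {"dx": 0.001, "dy": -0.038, "dz": 0, "spin": 0},
    {"dx": 0.001, "dy": -0.038, "dz": 0, "spin": 0},
    {"dx": 0.001, "dy": -0.038, "dz": 0, "spin": 0},
    {"dx": 0.001, "dy": -0.038, "dz": 0, "spin": 0},
    {"dx": 0.001, "dy": -0.038, "dz": 0, "spin": 0},
    {"dx": 0.001, "dy": -0.038, "dz": 0, "spin": 0},
    {"dx": 0, "dy": 0, "dz": 0, "spin": 0},
    {"dx": 0, "dy": 0, "dz": 0, "spin": 0}
  ]
}}

```text
time: 2.92
position: [444.0, 185.5, 298.1]
tcp_rot: [1.0, 0.001, -0.0, 0.0]
ft_force: [0.1, -0.8, -0.6]
finger_gap: 92.8
gripper_force: 0.0
```

```bash
python3 -c "
from h import *
snap('hold1')
a=cv2.imread('pics/rack2.png')[135:305,265:525];a=cv2.resize(a,(780,510),interpolation=2)
cv2.imwrite('pics/c1.png',a)"
```

```text
2.9667 [444.05363246 183.87635568 298.08644298] [ 1.79942259e+02  5.75535521e-02 -5.82436416e-02] [-0.24  0.23 -0.33  2.03  0.09  0.9  -2.19]
```

View pics/hold1.png

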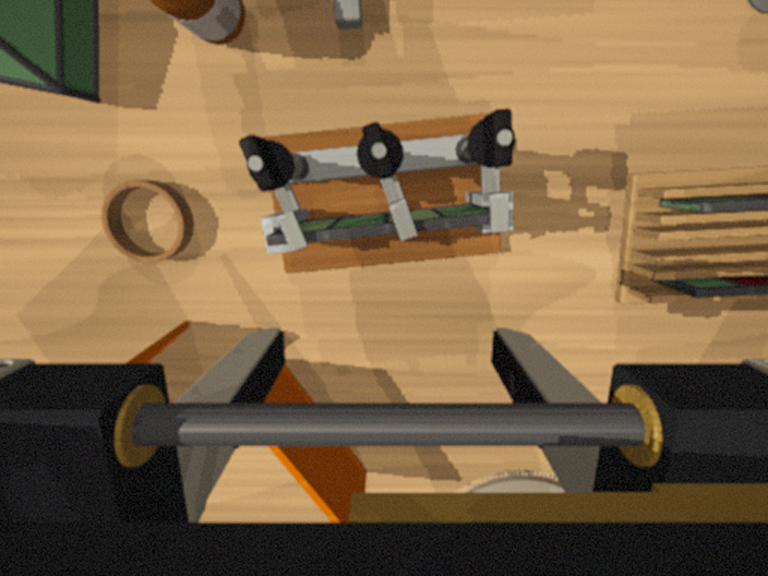

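The wrist view shows the bolt tips on the knobs at (256,163), (379,150) and (504,137). The keeper-arm ends are near (292,238), (402,225) and (498,210). Next I compute positions and enlarge the details of both.

```bash
python3 - <<'E'
from h import *
C=load('hold1');b=np.array([(256,163),(379,150),(504,137)])/1.5
for z in(155,160,165):
    P=np.array([wonz(C,u,z) for u in b]);print(z,P.round(1).tolist(),np.linalg.norm(np.diff(P,axis=0),axis=1))
B=np.array([(138,104),(172,242)])/1.5
h=cv2.imread('pics/hold1.png');a=cv2.imread('pics/rack2.png')
h=h[100:280,230:530];a=a[140:300,270:520]
o=np.vstack([cv2.resize(h,(640,384)),cv2.resize(a,(640,410))])[:,:]
o=np.zeros((600,760,3),np.uint8);hh=cv2.resize(h,(500,300),interpolation=2);aa=cv2.resize(a,(760,300),fx=0,fy=0,interpolation=2)
A=cv2.imread('pics/rack2.png')[150:300,275:515];AA=cv2.resize(A,(720,450)) 
o=np.vstack([cv2.resize(h,(600,360),interpolation=2)[:300],cv2.resize(A[:100],(720,300),interpolation=2)[:,60:660]]) 
cv2.imwrite('pics/c2.png',o)
# column-averaged profile of rack along slot-normal, world x at z=60
g=cv2.cvtColor(cv2.imread('pics/rack2.png'),6).astype(np.float32);C=load('rack2')
for u in((285,165),(503,155),(295,290),(503,278)):print(u,wonz(C,np.array(u)/1.5,60))
E
```

```text
155 [[526.1, 283.7], [535.5, 192.6], [544.6, 101.6]] [91.5497975  91.50488013]
160 [[526.0, 282.1], [535.2, 192.5], [544.2, 103.0]] [90.07213154 90.02793916]
165 [[525.8, 280.6], [534.9, 192.4], [543.8, 104.3]] [88.59446558 88.55099819]
(285, 165) [517.83858278 -92.4002011 ]
(503, 155) [ 528.11823744 -303.20975537]
(295, 290) [391.71410501 -95.00951769]
(503, 278) [ 405.86298008 -313.1611666 ]
```

View pics/c2.png

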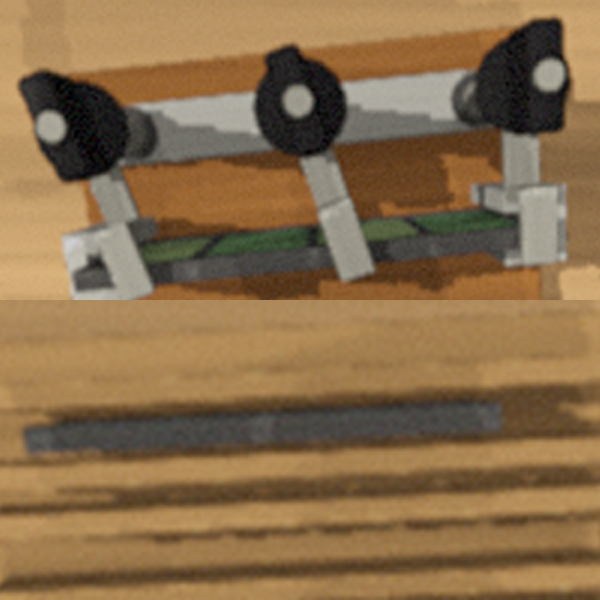

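The crop shows the three arms, with their tip edges at pic (298,246), (408,237) and (500,231). The rack walls run at a slight yaw. I'll rectify the rack top plane and fit the wall pattern numerically.

```bash
python3 - <<'E'
from h import *
C=load('hold1');K=np.array([(526.,282.1),(535.2,192.5),(544.2,103.0)])
xa=np.array([np.cos(.1013),np.sin(.1013)])
ds=K[0]-K[2];yaw=np.arctan2(-ds[0],ds[1]);print('holder yaw',np.degrees(yaw))
for u,k in zip([(298.5,246.5),(408.5,237),(500.5,231)],K):
    t=wonz(C,np.array(u)/1.5,141)-k;print('arm len',np.linalg.norm(t),'abs ang of -x',np.degrees(np.arctan2(-t[1],-t[0])),'rel',np.degrees(np.arctan2(-t[1],-t[0])-yaw))
# rack ortho z=60, 3px/mm, center (463,-200)
C=load('rack2');s=3;W,H=260,170;c0=np.array([463,-202])
f=cv2.imread('pics/rack2.png')
def ortho(th,z=60,c=c0):
    jj,ii=np.meshgrid(np.arange(W*s),np.arange(H*s));lx=H/2-ii/s;ly=W/2-jj/s   # up=+x,left=+y
    X=c[0]+lx*np.cos(th)-ly*np.sin(th);Y=c[1]+lx*np.sin(th)+ly*np.cos(th)
    q=wproj(C,np.stack([X,Y,np.full_like(X,z)],-1)).reshape(H*s,W*s,2).astype(np.float32)*1.5+.25
    return cv2.remap(f,q[...,0],q[...,1],1)
best=max((np.var(np.diff(cv2.cvtColor(ortho(np.radians(d)),6)[:,210:600].astype(float).mean(1))),d) for d in np.arange(0,8,.25));print(best)
th=np.radians(best[1]);o=ortho(th);g=cv2.cvtColor(o,6)[:,210:600].astype(float).mean(1)
for m in range(-80,81,5):
    i=int((H/2-m)*s);cv2.line(o,(0,i),(12 if m%10 else 25,i),(0,0,255),1)
for m in range(-125,126,5):
    j=int((W/2-m)*s);cv2.line(o,(j,0),(j,10 if m%10 else 20),(0,0,255),1)
cv2.imwrite('pics/ortho.png',o)
print([(int(H/2-i/s),int(g[i:i+3].mean())) for i in range(15*s,155*s,3)])
E
```

```text
holder yaw 5.802433519039832
arm len 68.64985367345172 abs ang of -x 19.700569156979153 rel 13.898135637939319
arm len 69.8348770169926 abs ang of -x 19.480062267719155 rel 13.677628748679323
arm len 70.2668949158215 abs ang of -x 6.617756613582988 rel 0.8153230945431563
(np.float64(8.938970201204352), np.float64(3.0))
[(70, 142), (69, 143), (68, 143), (67, 143), (66, 143), (65, 143), (64, 141), (63, 137), (62, 136), (61, 138), (60, 140), (59, 141), (58, 141), (57, 140), (56, 139), (55, 138), (54, 138), (53, 136), (52, 134), (51, 131), (50, 129), (49, 129), (48, 132), (47, 136), (46, 137), (45, 136), (44, 136), (43, 136), (42, 130), (41, 115), (40, 96), (39, 80), (38, 70), (37, 61), (36, 58), (35, 62), (34, 70), (33, 74), (32, 74), (31, 72), (30, 72), (29, 73), (28, 73), (27, 71), (26, 70), (25, 68), (24, 73), (23, 91), (22, 117), (21, 135), (20, 142), (19, 142), (18, 142), (17, 142), (16, 137), (15, 123), (14, 104), (13, 89), (12, 81), (11, 78), (10, 75), (9, 72), (8, 76), (7, 94), (6, 118), (5, 135), (4, 141), (3, 143), (2, 144), (1, 145), (0, 141), (-1, 125), (-2, 102), (-3, 88), (-4, 91), (-5, 105), (-6, 118), (-7, 124), (-8, 126), (-9, 126), (-10, 127), (-11, 127), (-12, 122), (-13, 110), (-14, 94), (-15, 79), (-16, 70), (-17, 72), (-18, 83), (-19, 102), (-20, 122), (-21, 134), (-22, 138), (-23, 137), (-24, 136), (-25, 135), (-26, 129), (-27, 114), (-28, 95), (-29, 80), (-30, 71), (-31, 68), (-32, 67), (-33, 70), (-34, 81), (-35, 100), (-36, 119), (-37, 132), (-38, 136), (-39, 136), (-40, 136), (-41, 135), (-42, 128), (-43, 112), (-44, 88), (-45, 64), (-46, 49), (-47, 45), (-48, 47), (-49, 50), (-50, 52), (-51, 50), (-52, 48), (-53, 48), (-54, 53), (-55, 62), (-56, 69), (-57, 72), (-58, 73), (-59, 72), (-60, 71), (-61, 72), (-62, 81), (-63, 98), (-64, 117), (-65, 131), (-66, 138), (-67, 141), (-68, 141), (-69, 140)]
```

View pics/ortho.png

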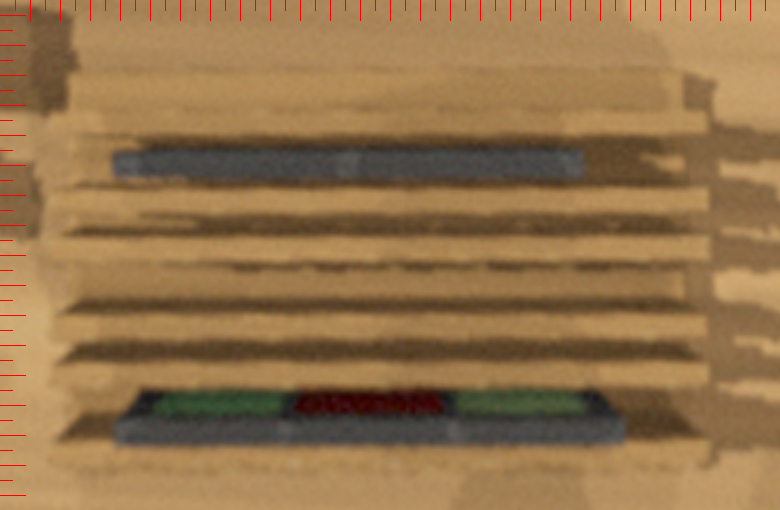

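Results:
- Rack slot centre is about (452.5, -198.9), yaw 3.0°.
- Holder yaw is 5.8°, with the panel centre at about (475.5, 186.4).
- The knobs stand at (526, 282), (535, 192.5) and (544, 103), with arm yaws of 19.7°, 19.5° and 6.6°.

Going to the first knob.

{"fn": "arm_command", "kwargs": {
  "rows": [
    {"dx": 0.0205, "dy": -0.0245, "dz": 0, "spin": 0},
    {"dx": 0.0205, "dy": -0.0245, "dz": 0, "spin": 0},
    {"dx": 0.0205, "dy": -0.0245, "dz": 0, "spin": 0},
    {"dx": 0.0205, "dy": -0.0245, "dz": 0, "spin": 0},
    {"dx": 0, "dy": 0, "dz": 0.03, "spin": -6.6},
    {"dx": 0, "dy": 0, "dz": 0.03, "spin": -6.6},
    {"dx": 0, "dy": 0, "dz": 0.03, "spin": -6.6},
    {"dx": 0, "dy": 0, "dz": 0.03, "spin": 0},
    {"dx": 0, "dy": 0, "dz": 0.025, "spin": 0},
    {"dx": 0, "dy": 0, "dz": 0.021, "spin": 0},
    {"dx": 0, "dy": 0, "dz": 0, "spin": 0}
  ],
  "fingers": 0.05,
  "grip_force": 25
}}

```text
time: 3.88
position: [525.0, 278.5, 128.6]
tcp_rot: [0.985, 0.17, -0.003, 0.002]
ft_force: [0.5, -0.9, 0.1]
finger_gap: 49.9
gripper_force: 0.0
```

{"fn": "arm_command", "kwargs": {
  "rows": [
    {"dx": 0, "dy": 0, "dz": 0, "spin": 0},
    {"dx": 0, "dy": 0, "dz": 0, "spin": 0},
    {"dx": 0, "dy": 0, "dz": 0, "spin": 0},
    {"dx": 0, "dy": 0, "dz": 0, "spin": 0},
    {"dx": 0, "dy": 0, "dz": 0, "spin": 0}
  ],
  "fingers": 0.0
}}

```text
time: 4.3
position: [526.5, 283.2, 133.8]
tcp_rot: [0.985, 0.172, 0.001, -0.0]
ft_force: [-0.4, 0.2, -0.2]
finger_gap: 21.0
gripper_force: 0.0
```

```bash
cat > st.py <<'E'
from h import *
s=sense();print(round(s['time'],2),s['position'].round(1),'yaw %.1f'%R.from_quat(s['tcp_rot']).as_euler('xyz',degrees=True)[2],'F',s['ft_force'].round(1),'T',np.round(s['torque'],2),'gap %.1f'%s['finger_gap'],s['gripper_force'],'q',np.round(s['joints'],2))
E
python3 st.py
```

```text
4.3 [526.5 283.2 133.8] yaw 19.8 F [-0.4  0.2 -0.2] T [ 0.   -0.   -0.02] gap 21.0 0.0 q [-0.35  0.57 -0.35  1.96  0.31  0.66 -2.12]
```

{"fn": "arm_command", "kwargs": {
  "rows": [
    {"dx": 0, "dy": 0, "dz": 0, "spin": 0},
    {"dx": 0, "dy": 0, "dz": 0, "spin": 0},
    {"dx": 0, "dy": 0, "dz": 0, "spin": 0}
  ]
}}

```text
time: 4.55
position: [526.8, 281.9, 133.5]
tcp_rot: [0.985, 0.171, 0.001, 0.001]
ft_force: [0.9, -4.6, 6.2]
finger_gap: 13.6
gripper_force: 25.0
```

```bash
python3 st.py
```

```text
4.55 [526.8 281.9 133.5] yaw 19.7 F [ 0.9 -4.6  6.2] T [-1.05 -0.18 -0.03] gap 13.6 24.985341131687164 q [-0.35  0.57 -0.35  1.96  0.31  0.66 -2.12]
```

Gripped with little side load. Turning counter-clockwise (negative spin).

{"fn": "arm_command", "kwargs": {
  "rows": [
    {"dx": 0, "dy": 0, "dz": 0, "spin": -3},
    {"dx": 0, "dy": 0, "dz": 0, "spin": -7},
    {"dx": 0, "dy": 0, "dz": 0, "spin": -7},
    {"dx": 0, "dy": 0, "dz": 0, "spin": -7},
    {"dx": 0, "dy": 0, "dz": 0, "spin": -7},
    {"dx": 0, "dy": 0, "dz": 0, "spin": -7},
    {"dx": 0, "dy": 0, "dz": 0, "spin": -7},
    {"dx": 0, "dy": 0, "dz": 0, "spin": -7},
    {"dx": 0, "dy": 0, "dz": 0, "spin": -7},
    {"dx": 0, "dy": 0, "dz": 0, "spin": -7},
    {"dx": 0, "dy": 0, "dz": 0, "spin": -7},
    {"dx": 0, "dy": 0, "dz": 0, "spin": -3}
  ]
}}

```text
time: 5.55
position: [526.8, 282.0, 133.5]
tcp_rot: [0.668, 0.744, -0.0, 0.001]
ft_force: [-1.4, -4.6, 8.1]
finger_gap: 13.9
gripper_force: 25.0
```

```bash
python3 st.py
```

```text
5.55 [526.8 282.  133.5] yaw 96.1 F [-1.4 -4.6  8.1] T [-0.97 -0.14 -0.08] gap 13.9 25.000753104686737 q [-0.11  0.65 -0.72  1.94  0.61  0.78 -1.08]
```

{"fn": "arm_command", "kwargs": {
  "rows": [
    {"dx": 0, "dy": 0, "dz": 0, "spin": -6},
    {"dx": 0, "dy": 0, "dz": 0, "spin": -7},
    {"dx": 0, "dy": 0, "dz": 0, "spin": -7},
    {"dx": 0, "dy": 0, "dz": 0, "spin": -7},
    {"dx": 0, "dy": 0, "dz": 0, "spin": -6},
    {"dx": 0, "dy": 0, "dz": 0, "spin": -4},
    {"dx": 0, "dy": 0, "dz": 0, "spin": -2}
  ]
}}

```text
time: 6.13
position: [526.8, 282.0, 133.5]
tcp_rot: [0.383, 0.924, -0.001, 0.001]
ft_force: [0.4, -5.2, 10.0]
finger_gap: 14.2
gripper_force: 25.0
```

```bash
python3 st.py
```

```text
6.13 [526.8 282.  133.5] yaw 134.9 F [ 0.4 -5.2 10. ] T [-1.04 -0.07 -0.08] gap 14.2 25.000289976596832 q [-0.01  0.71 -0.9   1.94  0.74  0.86 -0.52]
```

{"fn": "arm_command", "kwargs": {
  "rows": [
    {"dx": 0, "dy": 0, "dz": 0, "spin": -2},
    {"dx": 0, "dy": 0, "dz": 0, "spin": -2},
    {"dx": 0, "dy": 0, "dz": 0, "spin": -2}
  ]
}}

```text
time: 6.38
position: [526.8, 282.0, 133.5]
tcp_rot: [0.335, 0.942, -0.001, 0.001]
ft_force: [0.4, -5.5, 8.3]
finger_gap: 13.8
gripper_force: 25.1
```

```bash
python3 st.py
```

```text
6.38 [526.8 282.  133.5] yaw 140.8 F [ 0.4 -5.5  8.3] T [-0.98 -0.13 -0.3 ] gap 13.8 25.08841037750244 q [ 0.    0.72 -0.92  1.94  0.76  0.88 -0.44]
```

{"fn": "arm_command", "kwargs": {
  "rows": [
    {"dx": 0, "dy": 0, "dz": 0, "spin": -1.5},
    {"dx": 0, "dy": 0, "dz": 0, "spin": 0}
  ]
}}

```text
time: 6.55
position: [526.6, 282.0, 133.5]
tcp_rot: [0.323, 0.946, -0.001, 0.001]
ft_force: [-0.4, -4.9, 8.3]
finger_gap: 13.9
gripper_force: 25.4
```

```bash
python3 st.py
```

```text
6.55 [526.6 282.  133.5] yaw 142.3 F [-0.4 -4.9  8.3] T [-0.97 -0.13 -0.47] gap 13.9 25.403319597244263 q [ 0.    0.72 -0.93  1.94  0.76  0.88 -0.42]
```

Torque rose from 0.08 to 0.47 N m at yaw of about 140°, which is the end stop (about 2.35 rad). Releasing, lifting, crossing to knob 2 and unwinding.

{"fn": "arm_command", "kwargs": {
  "rows": [
    {"dx": 0, "dy": 0, "dz": 0, "spin": 0},
    {"dx": 0, "dy": 0, "dz": 0, "spin": 0},
    {"dx": 0, "dy": 0, "dz": 0, "spin": 0},
    {"dx": 0, "dy": 0, "dz": -0.015, "spin": 0},
    {"dx": 0, "dy": 0, "dz": -0.025, "spin": 0},
    {"dx": 0, "dy": 0, "dz": -0.02, "spin": 0},
    {"dx": -0.0205, "dy": -0.0218, "dz": 0, "spin": 0},
    {"dx": -0.0205, "dy": -0.0218, "dz": 0, "spin": 0},
    {"dx": -0.0205, "dy": -0.0218, "dz": 0, "spin": 0},
    {"dx": 0, "dy": 0, "dz": 0, "spin": 7},
    {"dx": 0, "dy": 0, "dz": 0, "spin": 7},
    {"dx": 0, "dy": 0, "dz": 0, "spin": 7}
  ],
  "fingers": 0.05
}}

```text
time: 7.55
position: [534.9, 193.1, 193.6]
tcp_rot: [0.494, 0.87, 0.0, 0.0]
ft_force: [-1.2, 0.7, -0.9]
finger_gap: 50.1
gripper_force: 0.0
```

{"fn": "arm_command", "kwargs": {
  "rows": [
    {"dx": 0, "dy": 0, "dz": 0, "spin": 7},
    {"dx": 0, "dy": 0, "dz": 0, "spin": 7},
    {"dx": 0, "dy": 0, "dz": 0, "spin": 7},
    {"dx": 0, "dy": 0, "dz": 0, "spin": 7},
    {"dx": 0, "dy": 0, "dz": 0, "spin": 7},
    {"dx": 0, "dy": 0, "dz": 0, "spin": 7},
    {"dx": 0, "dy": 0, "dz": 0, "spin": 7},
    {"dx": 0, "dy": 0, "dz": 0, "spin": 7},
    {"dx": 0, "dy": 0, "dz": 0, "spin": 7},
    {"dx": 0, "dy": 0, "dz": 0, "spin": 7},
    {"dx": 0, "dy": 0, "dz": 0, "spin": 7},
    {"dx": 0, "dy": 0, "dz": 0, "spin": 7}
  ]
}}

```text
time: 8.55
position: [534.5, 194.5, 193.7]
tcp_rot: [0.948, 0.317, 0.0, -0.0]
ft_force: [-0.8, 0.4, -0.6]
finger_gap: 50.3
gripper_force: 0.0
```

{"fn": "arm_command", "kwargs": {
  "rows": [
    {"dx": 0, "dy": 0, "dz": 0, "spin": 7},
    {"dx": 0, "dy": 0, "dz": 0, "spin": 7},
    {"dx": 0, "dy": 0, "dz": 0, "spin": 4},
    {"dx": 0, "dy": 0, "dz": 0, "spin": 0}
  ]
}}

```text
time: 8.88
position: [534.5, 194.6, 193.7]
tcp_rot: [0.986, 0.166, 0.0, -0.0]
ft_force: [1.2, 0.6, 0.3]
finger_gap: 50.1
gripper_force: 0.0
```

```bash
python3 st.py; python3 -c "
from h import *
snap('k1')"
```

```text
8.88 [534.5 194.6 193.7] yaw 19.2 F [1.2 0.6 0.3] T [0.02 0.05 0.05] gap 50.1 0.0 q [-0.14  0.47 -0.43  1.97  0.28  0.76 -1.97]
8.9333 [534.49606307 194.52061126 193.51751966] [-1.79979780e+02 -5.03594920e-02  1.94215333e+01] [-0.14  0.47 -0.43  1.97  0.28  0.76 -1.97]
```

{"fn": "arm_command", "kwargs": {
  "rows": [
    {"dx": 0, "dy": 0.002, "dz": 0.02, "spin": 0},
    {"dx": 0, "dy": 0, "dz": 0.02, "spin": 0},
    {"dx": 0, "dy": 0, "dz": 0.014, "spin": 0},
    {"dx": 0, "dy": 0, "dz": 0.006, "spin": 0},
    {"dx": 0, "dy": 0, "dz": 0, "spin": 0}
  ]
}}

```text
time: 9.35
position: [534.6, 191.9, 131.7]
tcp_rot: [0.986, 0.169, -0.001, -0.0]
ft_force: [-0.3, 0.5, -0.8]
finger_gap: 49.9
gripper_force: 0.0
```

{"fn": "arm_command", "kwargs": {
  "rows": [
    {"dx": 0, "dy": 0, "dz": 0, "spin": 0},
    {"dx": 0, "dy": 0, "dz": 0, "spin": 0},
    {"dx": 0, "dy": 0, "dz": 0, "spin": 0},
    {"dx": 0, "dy": 0, "dz": 0, "spin": 0},
    {"dx": 0, "dy": 0, "dz": 0, "spin": 0},
    {"dx": 0, "dy": 0, "dz": 0, "spin": 0},
    {"dx": 0, "dy": 0, "dz": 0, "spin": 0},
    {"dx": 0, "dy": 0, "dz": 0, "spin": 0}
  ],
  "fingers": 0.0
}}

```text
time: 10.02
position: [535.3, 192.1, 132.9]
tcp_rot: [0.986, 0.168, 0.0, -0.0]
ft_force: [-0.1, 0.5, 4.5]
finger_gap: 13.9
gripper_force: 25.0
```

```bash
python3 st.py
```

```text
10.02 [535.3 192.1 132.9] yaw 19.3 F [-0.1  0.5  4.5] T [0.03 0.21 0.05] gap 13.9 24.983911514282227 q [-0.17  0.55 -0.39  2.02  0.34  0.63 -2.03]
```

{"fn": "arm_command", "kwargs": {
  "rows": [
    {"dx": 0, "dy": 0, "dz": 0, "spin": -3},
    {"dx": 0, "dy": 0, "dz": 0, "spin": -7},
    {"dx": 0, "dy": 0, "dz": 0, "spin": -7},
    {"dx": 0, "dy": 0, "dz": 0, "spin": -7},
    {"dx": 0, "dy": 0, "dz": 0, "spin": -7},
    {"dx": 0, "dy": 0, "dz": 0, "spin": -7},
    {"dx": 0, "dy": 0, "dz": 0, "spin": -7},
    {"dx": 0, "dy": 0, "dz": 0, "spin": -7},
    {"dx": 0, "dy": 0, "dz": 0, "spin": -7},
    {"dx": 0, "dy": 0, "dz": 0, "spin": -7},
    {"dx": 0, "dy": 0, "dz": 0, "spin": -7},
    {"dx": 0, "dy": 0, "dz": 0, "spin": -7}
  ]
}}

```text
time: 11.02
position: [535.8, 191.9, 133.0]
tcp_rot: [0.646, 0.764, 0.0, 0.0]
ft_force: [0.7, 0.0, 2.0]
finger_gap: 14.0
gripper_force: 25.0
```

{"fn": "arm_command", "kwargs": {
  "rows": [
    {"dx": 0, "dy": 0, "dz": 0, "spin": -7},
    {"dx": 0, "dy": 0, "dz": 0, "spin": -7},
    {"dx": 0, "dy": 0, "dz": 0, "spin": -7},
    {"dx": 0, "dy": 0, "dz": 0, "spin": -6},
    {"dx": 0, "dy": 0, "dz": 0, "spin": -4},
    {"dx": 0, "dy": 0, "dz": 0, "spin": -3},
    {"dx": 0, "dy": 0, "dz": 0, "spin": -2}
  ]
}}

```text
time: 11.6
position: [536.0, 192.0, 133.0]
tcp_rot: [0.379, 0.925, 0.0, 0.0]
ft_force: [1.2, 0.5, 4.3]
finger_gap: 13.8
gripper_force: 25.0
```

```bash
python3 st.py
```

```text
11.6 [536. 192. 133.] yaw 135.4 F [1.2 0.5 4.3] T [-0.02 -0.38 -0.1 ] gap 13.8 24.998779892921448 q [ 0.17  0.7  -0.94  2.    0.77  0.84 -0.42]
```

{"fn": "arm_command", "kwargs": {
  "rows": [
    {"dx": 0, "dy": 0, "dz": 0, "spin": -2},
    {"dx": 0, "dy": 0, "dz": 0, "spin": -2}
  ]
}}

```text
time: 11.77
position: [536.0, 192.0, 133.0]
tcp_rot: [0.347, 0.938, 0.0, 0.001]
ft_force: [1.4, 0.3, 3.9]
finger_gap: 13.8
gripper_force: 25.0
```

```bash
python3 st.py
```

```text
11.77 [536. 192. 133.] yaw 139.3 F [1.4 0.3 3.9] T [-0.02 -0.36 -0.03] gap 13.8 24.99901682138443 q [ 0.18  0.7  -0.96  2.    0.78  0.85 -0.36]
```

{"fn": "arm_command", "kwargs": {
  "rows": [
    {"dx": 0, "dy": 0, "dz": 0, "spin": -2},
    {"dx": 0, "dy": 0, "dz": 0, "spin": -2}
  ]
}}

```text
time: 11.93
position: [536.0, 192.0, 133.0]
tcp_rot: [0.314, 0.949, 0.0, 0.001]
ft_force: [0.7, 0.1, 3.4]
finger_gap: 13.9
gripper_force: 25.0
```

```bash
python3 st.py
```

```text
11.93 [536. 192. 133.] yaw 143.3 F [0.7 0.1 3.4] T [ 0.01 -0.42 -0.08] gap 13.9 24.99898999929428 q [ 0.19  0.71 -0.97  2.    0.79  0.86 -0.3 ]
```

{"fn": "arm_command", "kwargs": {
  "rows": [
    {"dx": 0, "dy": 0, "dz": 0, "spin": -2},
    {"dx": 0, "dy": 0, "dz": 0, "spin": -2}
  ]
}}

```text
time: 12.1
position: [536.0, 192.0, 133.0]
tcp_rot: [0.281, 0.96, 0.0, 0.001]
ft_force: [1.7, -0.7, 3.2]
finger_gap: 13.8
gripper_force: 25.0
```

```bash
python3 st.py
```

```text
12.1 [536. 192. 133.] yaw 147.3 F [ 1.7 -0.7  3.2] T [ 0.03 -0.38 -0.15] gap 13.8 24.998976588249207 q [ 0.2   0.72 -0.99  2.    0.8   0.87 -0.24]
```

{"fn": "arm_command", "kwargs": {
  "rows": [
    {"dx": 0, "dy": 0, "dz": 0, "spin": -1.5},
    {"dx": 0, "dy": 0, "dz": 0, "spin": -1.5}
  ]
}}

```text
time: 12.27
position: [536.0, 192.1, 132.9]
tcp_rot: [0.256, 0.967, 0.0, 0.001]
ft_force: [1.9, -0.1, 3.9]
finger_gap: 14.1
gripper_force: 25.0
```

```bash
python3 st.py
```

```text
12.27 [536.  192.1 132.9] yaw 150.3 F [ 1.9 -0.1  3.9] T [ 0.02 -0.67 -0.07] gap 14.1 24.998695850372314 q [ 0.2   0.73 -1.    2.    0.81  0.88 -0.2 ]
```

{"fn": "arm_command", "kwargs": {
  "rows": [
    {"dx": 0, "dy": 0, "dz": 0, "spin": -2},
    {"dx": 0, "dy": 0, "dz": 0, "spin": -2}
  ]
}}

```text
time: 12.43
position: [536.0, 192.1, 133.0]
tcp_rot: [0.222, 0.975, 0.0, 0.001]
ft_force: [2.9, 0.1, 5.0]
finger_gap: 13.5
gripper_force: 25.0
```

```bash
python3 st.py
```

```text
12.43 [536.  192.1 133. ] yaw 154.4 F [2.9 0.1 5. ] T [ 0.08 -0.71 -0.09] gap 13.5 24.99923050403595 q [ 0.21  0.73 -1.02  2.    0.82  0.89 -0.14]
```

{"fn": "arm_command", "kwargs": {
  "rows": [
    {"dx": 0, "dy": 0, "dz": 0, "spin": -1.5},
    {"dx": 0, "dy": 0, "dz": 0, "spin": -1.5}
  ]
}}

```text
time: 12.6
position: [536.0, 192.2, 133.0]
tcp_rot: [0.197, 0.98, 0.0, 0.0]
ft_force: [3.4, 1.0, 4.6]
finger_gap: 14.4
gripper_force: 26.0
```

```bash
python3 st.py
```

```text
12.6 [536.  192.2 133. ] yaw 157.3 F [3.4 1.  4.6] T [ 0.13 -0.83 -0.63] gap 14.4 25.99390000104904 q [ 0.22  0.74 -1.03  2.    0.83  0.9  -0.1 ]
```

Knob 2's stop is felt: torque jumped from 0.09 to 0.63 N m at yaw of about 156°. On to knob 3.

{"fn": "arm_command", "kwargs": {
  "rows": [
    {"dx": 0, "dy": 0, "dz": 0, "spin": 0},
    {"dx": 0, "dy": 0, "dz": 0, "spin": 0},
    {"dx": 0, "dy": 0, "dz": 0, "spin": 0},
    {"dx": 0, "dy": 0, "dz": -0.015, "spin": 0},
    {"dx": 0, "dy": 0, "dz": -0.025, "spin": 0},
    {"dx": 0, "dy": 0, "dz": -0.02, "spin": 0},
    {"dx": -0.0142, "dy": -0.0264, "dz": 0, "spin": 0},
    {"dx": -0.0142, "dy": -0.0264, "dz": 0, "spin": 0},
    {"dx": -0.0142, "dy": -0.0264, "dz": 0, "spin": 0},
    {"dx": 0, "dy": 0, "dz": 0, "spin": 7},
    {"dx": 0, "dy": 0, "dz": 0, "spin": 7},
    {"dx": 0, "dy": 0, "dz": 0, "spin": 7}
  ],
  "fingers": 0.05
}}

```text
time: 13.6
position: [543.5, 101.1, 192.1]
tcp_rot: [0.376, 0.927, -0.0, -0.001]
ft_force: [0.6, 0.8, -0.7]
finger_gap: 50.2
gripper_force: 0.0
```

{"fn": "arm_command", "kwargs": {
  "rows": [
    {"dx": 0, "dy": 0, "dz": 0, "spin": 7},
    {"dx": 0, "dy": 0, "dz": 0, "spin": 7},
    {"dx": 0, "dy": 0, "dz": 0, "spin": 7},
    {"dx": 0, "dy": 0, "dz": 0, "spin": 7},
    {"dx": 0, "dy": 0, "dz": 0, "spin": 7},
    {"dx": 0, "dy": 0, "dz": 0, "spin": 7},
    {"dx": 0, "dy": 0, "dz": 0, "spin": 7},
    {"dx": 0, "dy": 0, "dz": 0, "spin": 7},
    {"dx": 0, "dy": 0, "dz": 0, "spin": 7},
    {"dx": 0, "dy": 0, "dz": 0, "spin": 7},
    {"dx": 0, "dy": 0, "dz": 0, "spin": 7},
    {"dx": 0, "dy": 0, "dz": 0, "spin": 7}
  ]
}}

```text
time: 14.6
position: [543.3, 102.3, 192.3]
tcp_rot: [0.899, 0.438, -0.0, -0.0]
ft_force: [0.2, 0.3, -0.0]
finger_gap: 49.8
gripper_force: 0.0
```

{"fn": "arm_command", "kwargs": {
  "rows": [
    {"dx": 0, "dy": 0, "dz": 0, "spin": 7},
    {"dx": 0, "dy": 0, "dz": 0, "spin": 7},
    {"dx": 0, "dy": 0, "dz": 0, "spin": 7},
    {"dx": 0, "dy": 0, "dz": 0, "spin": 7},
    {"dx": 0, "dy": 0, "dz": 0, "spin": 7},
    {"dx": 0, "dy": 0, "dz": 0, "spin": 7},
    {"dx": 0, "dy": 0, "dz": 0, "spin": 3.7},
    {"dx": 0, "dy": 0, "dz": 0, "spin": 0}
  ]
}}

```text
time: 15.27
position: [543.3, 102.4, 192.4]
tcp_rot: [0.998, 0.056, -0.0, 0.0]
ft_force: [-0.6, -0.1, 0.2]
finger_gap: 49.8
gripper_force: 0.0
```

```bash
python3 st.py
```

```text
15.27 [543.3 102.4 192.4] yaw 6.4 F [-0.6 -0.1  0.2] T [ 0.02  0.03 -0.05] gap 49.8 0.0 q [ 0.01  0.46 -0.41  2.    0.27  0.74 -2.03]
```

{"fn": "arm_command", "kwargs": {
  "rows": [
    {"dx": 0.001, "dy": 0, "dz": 0.02, "spin": 0},
    {"dx": 0, "dy": 0, "dz": 0.02, "spin": 0},
    {"dx": 0, "dy": 0, "dz": 0.013, "spin": 0},
    {"dx": 0, "dy": 0, "dz": 0.006, "spin": 0},
    {"dx": 0, "dy": 0, "dz": 0, "spin": 0}
  ]
}}

```text
time: 15.68
position: [543.9, 102.3, 132.3]
tcp_rot: [0.998, 0.058, -0.001, 0.0]
ft_force: [-0.1, -0.0, 0.9]
finger_gap: 49.9
gripper_force: 0.0
```

{"fn": "arm_command", "kwargs": {
  "rows": [
    {"dx": 0, "dy": 0, "dz": 0, "spin": 0},
    {"dx": 0, "dy": 0, "dz": 0, "spin": 0},
    {"dx": 0, "dy": 0, "dz": 0, "spin": 0},
    {"dx": 0, "dy": 0, "dz": 0, "spin": 0},
    {"dx": 0, "dy": 0, "dz": 0, "spin": 0},
    {"dx": 0, "dy": 0, "dz": 0, "spin": 0},
    {"dx": 0, "dy": 0, "dz": 0, "spin": 0},
    {"dx": 0, "dy": 0, "dz": 0, "spin": 0}
  ],
  "fingers": 0.0
}}

```text
time: 16.35
position: [545.1, 102.7, 133.9]
tcp_rot: [0.998, 0.057, 0.0, -0.0]
ft_force: [-1.4, 0.9, 4.9]
finger_gap: 13.7
gripper_force: 25.0
```

```bash
python3 st.py
```

```text
16.35 [545.1 102.7 133.9] yaw 6.6 F [-1.4  0.9  4.9] T [0.19 0.21 0.02] gap 13.7 24.982583820819855 q [-0.03  0.53 -0.37  2.05  0.33  0.61 -2.08]
```

{"fn": "arm_command", "kwargs": {
  "rows": [
    {"dx": 0, "dy": 0, "dz": 0, "spin": -3},
    {"dx": 0, "dy": 0, "dz": 0, "spin": -7},
    {"dx": 0, "dy": 0, "dz": 0, "spin": -7},
    {"dx": 0, "dy": 0, "dz": 0, "spin": -7},
    {"dx": 0, "dy": 0, "dz": 0, "spin": -7},
    {"dx": 0, "dy": 0, "dz": 0, "spin": -7},
    {"dx": 0, "dy": 0, "dz": 0, "spin": -7},
    {"dx": 0, "dy": 0, "dz": 0, "spin": -7},
    {"dx": 0, "dy": 0, "dz": 0, "spin": -7},
    {"dx": 0, "dy": 0, "dz": 0, "spin": -7},
    {"dx": 0, "dy": 0, "dz": 0, "spin": -7},
    {"dx": 0, "dy": 0, "dz": 0, "spin": -7}
  ]
}}

```text
time: 17.35
position: [544.7, 103.1, 134.0]
tcp_rot: [0.726, 0.688, 0.0, -0.0]
ft_force: [-2.6, 2.4, 3.8]
finger_gap: 13.9
gripper_force: 25.0
```

{"fn": "arm_command", "kwargs": {
  "rows": [
    {"dx": 0, "dy": 0, "dz": 0, "spin": -7},
    {"dx": 0, "dy": 0, "dz": 0, "spin": -7},
    {"dx": 0, "dy": 0, "dz": 0, "spin": -7},
    {"dx": 0, "dy": 0, "dz": 0, "spin": -7},
    {"dx": 0, "dy": 0, "dz": 0, "spin": -7},
    {"dx": 0, "dy": 0, "dz": 0, "spin": -6},
    {"dx": 0, "dy": 0, "dz": 0, "spin": -4},
    {"dx": 0, "dy": 0, "dz": 0, "spin": -2}
  ]
}}

```text
time: 18.02
position: [544.4, 103.0, 133.9]
tcp_rot: [0.392, 0.92, 0.0, -0.0]
ft_force: [-4.3, 0.6, 7.3]
finger_gap: 13.8
gripper_force: 25.0
```

```bash
python3 st.py
```

```text
18.02 [544.4 103.  133.9] yaw 133.8 F [-4.3  0.6  7.3] T [ 0.22  0.69 -0.12] gap 13.8 24.982017874717712 q [ 0.35  0.7  -0.98  2.03  0.79  0.85 -0.32]
```

{"fn": "arm_command", "kwargs": {
  "rows": [
    {"dx": 0, "dy": 0, "dz": 0, "spin": -2},
    {"dx": 0, "dy": 0, "dz": 0, "spin": -2}
  ]
}}

```text
time: 18.18
position: [544.4, 103.0, 134.0]
tcp_rot: [0.361, 0.933, 0.0, -0.0]
ft_force: [-4.3, 1.6, 6.9]
finger_gap: 14.0
gripper_force: 25.0
```

```bash
python3 st.py
```

```text
18.18 [544.4 103.  134. ] yaw 137.7 F [-4.3  1.6  6.9] T [ 0.25  0.69 -0.08] gap 14.0 24.982484579086304 q [ 0.36  0.7  -0.99  2.03  0.8   0.86 -0.26]
```

{"fn": "arm_command", "kwargs": {
  "rows": [
    {"dx": 0, "dy": 0, "dz": 0, "spin": -2},
    {"dx": 0, "dy": 0, "dz": 0, "spin": -1}
  ]
}}

```text
time: 18.35
position: [544.3, 103.0, 133.9]
tcp_rot: [0.336, 0.942, 0.0, -0.0]
ft_force: [-3.6, 1.1, 7.3]
finger_gap: 14.1
gripper_force: 25.0
```

```bash
python3 st.py
```

```text
18.35 [544.3 103.  133.9] yaw 140.7 F [-3.6  1.1  7.3] T [ 0.2   0.71 -0.09] gap 14.1 24.98216986656189 q [ 0.37  0.71 -1.01  2.03  0.81  0.87 -0.22]
```

{"fn": "arm_command", "kwargs": {
  "rows": [
    {"dx": 0, "dy": 0, "dz": 0, "spin": -2},
    {"dx": 0, "dy": 0, "dz": 0, "spin": -2}
  ]
}}

```text
time: 18.52
position: [544.3, 102.9, 133.9]
tcp_rot: [0.303, 0.953, -0.0, -0.0]
ft_force: [-3.3, 0.6, 7.1]
finger_gap: 14.0
gripper_force: 25.0
```

```bash
python3 st.py
```

```text
18.52 [544.3 102.9 133.9] yaw 144.7 F [-3.3  0.6  7.1] T [ 0.27  0.69 -0.1 ] gap 14.0 24.98254358768463 q [ 0.37  0.72 -1.02  2.03  0.82  0.88 -0.16]
```

{"fn": "arm_command", "kwargs": {
  "rows": [
    {"dx": 0, "dy": 0, "dz": 0, "spin": -1.5},
    {"dx": 0, "dy": 0, "dz": 0, "spin": -1.5}
  ]
}}

```text
time: 18.68
position: [544.3, 102.9, 134.0]
tcp_rot: [0.278, 0.96, 0.0, -0.0]
ft_force: [-4.6, 0.3, 7.4]
finger_gap: 14.2
gripper_force: 25.0
```

```bash
python3 st.py
```

```text
18.68 [544.3 102.9 134. ] yaw 147.7 F [-4.6  0.3  7.4] T [ 0.2   0.73 -0.09] gap 14.2 24.98247116804123 q [ 0.38  0.72 -1.04  2.03  0.83  0.88 -0.12]
```

{"fn": "arm_command", "kwargs": {
  "rows": [
    {"dx": 0, "dy": 0, "dz": 0, "spin": -2},
    {"dx": 0, "dy": 0, "dz": 0, "spin": -2}
  ]
}}

```text
time: 18.85
position: [544.3, 102.9, 133.9]
tcp_rot: [0.245, 0.97, -0.0, -0.0]
ft_force: [-3.5, 1.0, 5.7]
finger_gap: 13.8
gripper_force: 25.0
```

```bash
python3 st.py
```

```text
18.85 [544.3 102.9 133.9] yaw 151.7 F [-3.5  1.   5.7] T [ 0.17  0.71 -0.04] gap 13.8 24.982599020004272 q [ 0.39  0.73 -1.05  2.03  0.84  0.89 -0.06]
```

{"fn": "arm_command", "kwargs": {
  "rows": [
    {"dx": 0, "dy": 0, "dz": 0, "spin": -1.5},
    {"dx": 0, "dy": 0, "dz": 0, "spin": -1.5}
  ]
}}

```text
time: 19.02
position: [544.3, 102.9, 133.9]
tcp_rot: [0.219, 0.976, -0.0, -0.0]
ft_force: [-3.8, 0.4, 7.4]
finger_gap: 13.8
gripper_force: 25.0
```

```bash
python3 st.py
```

```text
19.02 [544.3 102.9 133.9] yaw 154.7 F [-3.8  0.4  7.4] T [ 0.19  0.8  -0.1 ] gap 13.8 24.982513189315796 q [ 0.39  0.74 -1.07  2.03  0.85  0.9  -0.02]
```

{"fn": "arm_command", "kwargs": {
  "rows": [
    {"dx": 0, "dy": 0, "dz": 0, "spin": -2},
    {"dx": 0, "dy": 0, "dz": 0, "spin": -2}
  ]
}}

```text
time: 19.18
position: [544.3, 102.9, 134.0]
tcp_rot: [0.185, 0.983, -0.0, -0.0]
ft_force: [-3.6, 1.1, 7.6]
finger_gap: 13.9
gripper_force: 25.0
```

```bash
python3 st.py
```

```text
19.18 [544.3 102.9 134. ] yaw 158.7 F [-3.6  1.1  7.6] T [ 0.09  0.77 -0.12] gap 13.9 24.98257040977478 q [ 0.4   0.75 -1.08  2.03  0.86  0.91  0.04]
```

{"fn": "arm_command", "kwargs": {
  "rows": [
    {"dx": 0, "dy": 0, "dz": 0, "spin": -1.5},
    {"dx": 0, "dy": 0, "dz": 0, "spin": -1.5}
  ]
}}

```text
time: 19.35
position: [544.3, 102.8, 134.0]
tcp_rot: [0.159, 0.987, -0.0, -0.0]
ft_force: [-3.2, 0.3, 6.7]
finger_gap: 13.4
gripper_force: 25.0
```

```bash
python3 st.py
```

```text
19.35 [544.3 102.8 134. ] yaw 161.7 F [-3.2  0.3  6.7] T [ 0.13  0.77 -0.05] gap 13.4 24.98268574476242 q [ 0.41  0.75 -1.09  2.03  0.86  0.92  0.09]
```

{"fn": "arm_command", "kwargs": {
  "rows": [
    {"dx": 0, "dy": 0, "dz": 0, "spin": -2},
    {"dx": 0, "dy": 0, "dz": 0, "spin": -2}
  ]
}}

```text
time: 19.52
position: [544.3, 102.8, 133.9]
tcp_rot: [0.125, 0.992, -0.0, -0.0]
ft_force: [-4.5, -0.3, 7.3]
finger_gap: 14.0
gripper_force: 25.0
```

```bash
python3 st.py
```

```text
19.52 [544.3 102.8 133.9] yaw 165.7 F [-4.5 -0.3  7.3] T [ 0.09  0.76 -0.09] gap 14.0 24.982654452323914 q [ 0.42  0.76 -1.11  2.03  0.87  0.93  0.15]
```

{"fn": "arm_command", "kwargs": {
  "rows": [
    {"dx": 0, "dy": 0, "dz": 0, "spin": -1.5},
    {"dx": 0, "dy": 0, "dz": 0, "spin": -1.5}
  ]
}}

```text
time: 19.68
position: [544.2, 102.8, 133.9]
tcp_rot: [0.099, 0.995, -0.0, -0.0]
ft_force: [-3.8, 0.7, 7.6]
finger_gap: 13.8
gripper_force: 25.0
```

```bash
python3 st.py
```

```text
19.68 [544.2 102.8 133.9] yaw 168.7 F [-3.8  0.7  7.6] T [ 0.13  0.76 -0.  ] gap 13.8 24.982580244541168 q [ 0.42  0.77 -1.12  2.03  0.88  0.94  0.19]
```

{"fn": "arm_command", "kwargs": {
  "rows": [
    {"dx": 0, "dy": 0, "dz": 0, "spin": -1.5},
    {"dx": 0, "dy": 0, "dz": 0, "spin": -1.5}
  ]
}}

```text
time: 19.85
position: [544.2, 102.8, 133.9]
tcp_rot: [0.073, 0.997, 0.0, -0.0]
ft_force: [-4.6, 0.7, 7.7]
finger_gap: 14.2
gripper_force: 25.8
```

```bash
python3 st.py
```

```text
19.85 [544.2 102.8 133.9] yaw 171.6 F [-4.6  0.7  7.7] T [ 0.18  0.88 -0.52] gap 14.2 25.81804633140564 q [ 0.43  0.77 -1.13  2.03  0.89  0.95  0.24]
```

{"fn": "arm_command", "kwargs": {
  "rows": [
    {"dx": 0, "dy": 0, "dz": 0, "spin": -1.5},
    {"dx": 0, "dy": 0, "dz": 0, "spin": -1.5}
  ]
}}

```text
time: 20.02
position: [544.5, 102.8, 133.9]
tcp_rot: [0.047, 0.999, 0.0, -0.0]
ft_force: [-3.7, 0.5, 6.4]
finger_gap: 14.8
gripper_force: 27.1
```

```bash
python3 st.py
```

```text
20.02 [544.5 102.8 133.9] yaw 174.6 F [-3.7  0.5  6.4] T [ 0.2   0.65 -0.67] gap 14.8 27.05130456481129 q [ 0.43  0.78 -1.14  2.03  0.9   0.96  0.28]
```

Knob 3's stop is felt (0.52 to 0.67 N m at about 171°). Releasing, then looking from above before the panel grasp.

{"fn": "arm_command", "kwargs": {
  "rows": [
    {"dx": 0, "dy": 0, "dz": 0, "spin": 0},
    {"dx": 0, "dy": 0, "dz": 0, "spin": 0},
    {"dx": 0, "dy": 0, "dz": 0, "spin": 0},
    {"dx": 0, "dy": 0, "dz": -0.015, "spin": 0},
    {"dx": 0, "dy": 0, "dz": -0.025, "spin": 0},
    {"dx": 0, "dy": 0, "dz": -0.03, "spin": 0},
    {"dx": 0, "dy": 0, "dz": -0.03, "spin": 0},
    {"dx": 0.01, "dy": 0.028, "dz": -0.02, "spin": 0},
    {"dx": 0.01, "dy": 0.028, "dz": -0.02, "spin": 0},
    {"dx": 0.01, "dy": 0.028, "dz": 0, "spin": 0},
    {"dx": 0, "dy": 0, "dz": 0, "spin": 0},
    {"dx": 0, "dy": 0, "dz": 0, "spin": 0}
  ],
  "fingers": 0.05
}}

```text
time: 21.02
position: [522.4, 190.4, 274.0]
tcp_rot: [0.046, 0.999, -0.0, 0.0]
ft_force: [0.8, -0.6, 0.1]
finger_gap: 49.7
gripper_force: 0.0
```

```bash
python3 - <<'E'
from h import *
C=snap('hold2')
s=3;W,H=260,190;th=np.radians(5.8);c=np.array([490,188.]);f=cv2.imread('pics/hold2.png')
jj,ii=np.meshgrid(np.arange(W*s),np.arange(H*s));lx=H/2-ii/s;ly=W/2-jj/s
X=c[0]+lx*np.cos(th)-ly*np.sin(th);Y=c[1]+lx*np.sin(th)+ly*np.cos(th)
q=wproj(C,np.stack([X,Y,np.full_like(X,135)],-1)).reshape(H*s,W*s,2).astype(np.float32)*1.5+.25
o=cv2.remap(f,q[...,0],q[...,1],1)
for m in range(-90,91,5):
    i=int((H/2-m)*s);cv2.line(o,(0,i),(12 if m%10 else 25,i),(0,0,255),1)
for m in range(-125,126,5):
    j=int((W/2-m)*s);cv2.line(o,(j,0),(j,10 if m%10 else 20),(0,0,255),1)
cv2.imwrite('pics/ortho2.png',o)
E
```

```text
21.0667 [522.81732084 188.82413515 273.32518859] [-1.79937998e+02  3.40716314e-03  1.74637453e+02] [ 0.35  0.6  -1.23  1.88  0.63  1.13  0.36]
```

View pics/ortho2.png

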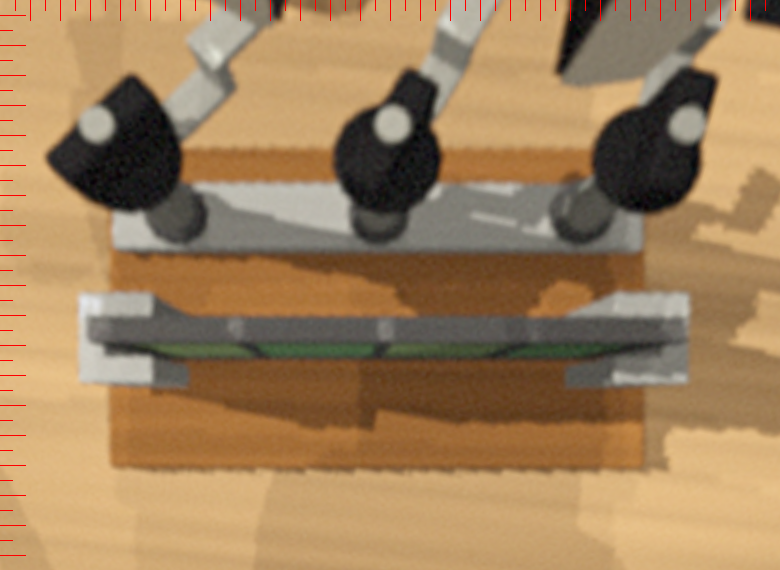

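The rectified view shows all three keepers swung clear. The panel's top edge is at rows 318–343, cols 86–687, which puts its centre at about (475, 187.5), yaw 5.8°. Rotating the tool to 95.8° and narrowing the fingers.

{"fn": "arm_command", "kwargs": {
  "rows": [
    {"dx": 0, "dy": 0, "dz": 0, "spin": 7},
    {"dx": 0, "dy": 0, "dz": 0, "spin": 7},
    {"dx": 0, "dy": 0, "dz": 0, "spin": 7},
    {"dx": 0, "dy": 0, "dz": 0, "spin": 7},
    {"dx": 0, "dy": 0, "dz": 0, "spin": 7},
    {"dx": 0, "dy": 0, "dz": 0, "spin": 7},
    {"dx": 0, "dy": 0, "dz": 0, "spin": 7},
    {"dx": 0, "dy": 0, "dz": 0, "spin": 7},
    {"dx": 0, "dy": 0, "dz": 0, "spin": 7},
    {"dx": 0, "dy": 0, "dz": 0, "spin": 7},
    {"dx": 0, "dy": 0, "dz": 0, "spin": 7},
    {"dx": 0, "dy": 0, "dz": 0, "spin": 2}
  ],
  "fingers": 0.03
}}

```text
time: 22.07
position: [523.3, 187.0, 272.9]
tcp_rot: [0.675, 0.737, -0.001, 0.0]
ft_force: [-0.2, 0.8, -0.8]
finger_gap: 30.1
gripper_force: 0.0
```

```bash
cat > go.py <<'E'
import sys
from h import *
s=sense();y=R.from_quat(s['tcp_rot']).as_euler('xyz')[2];t=np.array(eval(sys.argv[1]),float);d=t[:3]-s['position']
print('dx %.1f dy %.1f dz %.1f spin %.1f'%(d[0]*np.cos(y)+d[1]*np.sin(y),d[0]*np.sin(y)-d[1]*np.cos(y),-d[2],np.degrees(y)-t[3]))
E
python3 st.py; python3 go.py "475.3,187.5,102,95.8"
```

```text
22.07 [523.3 187.  272.9] yaw 95.0 F [-0.2  0.8 -0.8] T [-0.05 -0.09 -0.  ] gap 30.1 0.0 q [ 0.16  0.45 -0.85  1.89  0.4   0.98 -0.79]
dx 4.7 dy -47.8 dz 170.9 spin -0.8
```

{"fn": "arm_command", "kwargs": {
  "rows": [
    {"dx": 0.0025, "dy": -0.024, "dz": 0.015, "spin": -0.8},
    {"dx": 0.0022, "dy": -0.024, "dz": 0.025, "spin": 0},
    {"dx": 0, "dy": 0, "dz": 0.03, "spin": 0},
    {"dx": 0, "dy": 0, "dz": 0.025, "spin": 0},
    {"dx": 0, "dy": 0, "dz": 0, "spin": 0},
    {"dx": 0, "dy": 0, "dz": 0, "spin": 0},
    {"dx": 0, "dy": 0, "dz": 0, "spin": 0}
  ]
}}

```text
time: 22.65
position: [475.5, 188.4, 179.3]
tcp_rot: [0.667, 0.745, 0.0, -0.0]
ft_force: [-0.2, 0.6, -0.4]
finger_gap: 30.1
gripper_force: 0.0
```

```bash
python3 st.py; python3 go.py "475.3,187.5,102,95.8"
```

```text
22.65 [475.5 188.4 179.3] yaw 96.3 F [-0.2  0.6 -0.4] T [ 0.02 -0.14 -0.02] gap 30.1 0.0 q [ 0.08  0.5  -0.79  2.09  0.53  0.75 -0.94]
dx -0.9 dy -0.3 dz 77.3 spin 0.5
```

{"fn": "arm_command", "kwargs": {
  "rows": [
    {"dx": -0.001, "dy": 0, "dz": 0.02, "spin": 0.5},
    {"dx": 0, "dy": 0, "dz": 0.025, "spin": 0},
    {"dx": 0, "dy": 0, "dz": 0.017, "spin": 0},
    {"dx": 0, "dy": 0, "dz": 0.01, "spin": 0},
    {"dx": 0, "dy": 0, "dz": 0.005, "spin": 0},
    {"dx": 0, "dy": 0, "dz": 0, "spin": 0},
    {"dx": 0, "dy": 0, "dz": 0, "spin": 0}
  ]
}}

```text
time: 23.23
position: [475.4, 187.9, 102.5]
tcp_rot: [0.67, 0.742, 0.001, 0.0]
ft_force: [0.8, 0.9, 0.5]
finger_gap: 29.6
gripper_force: 0.0
```

{"fn": "arm_command", "kwargs": {
  "rows": [
    {"dx": 0, "dy": 0, "dz": 0, "spin": 0},
    {"dx": 0, "dy": 0, "dz": 0, "spin": 0},
    {"dx": 0, "dy": 0, "dz": 0, "spin": 0},
    {"dx": 0, "dy": 0, "dz": 0, "spin": 0},
    {"dx": 0, "dy": 0, "dz": 0, "spin": 0},
    {"dx": 0, "dy": 0, "dz": 0, "spin": 0}
  ],
  "fingers": 0.0,
  "grip_force": 30
}}

```text
time: 23.73
position: [475.3, 187.7, 102.1]
tcp_rot: [0.67, 0.742, 0.0, 0.0]
ft_force: [1.0, -0.8, 6.0]
finger_gap: 8.9
gripper_force: 30.0
```

```bash
python3 st.py
```

```text
23.73 [475.3 187.7 102.1] yaw 95.9 F [ 1.  -0.8  6. ] T [-0.26 -0.07  0.01] gap 8.9 29.9993634223938 q [-0.02  0.6  -0.67  2.16  0.68  0.6  -1.08]
```

{"fn": "arm_command", "kwargs": {
  "rows": [
    {"dx": 0, "dy": 0, "dz": -0.004, "spin": 0},
    {"dx": 0, "dy": 0, "dz": -0.008, "spin": 0},
    {"dx": 0, "dy": 0, "dz": -0.012, "spin": 0},
    {"dx": 0, "dy": 0, "dz": -0.014, "spin": 0}
  ]
}}

```text
time: 24.07
position: [474.3, 187.5, 140.2]
tcp_rot: [0.67, 0.743, -0.001, -0.0]
ft_force: [0.8, 0.5, -3.6]
finger_gap: 9.0
gripper_force: 30.0
```

```bash
python3 st.py
```

```text
24.07 [474.3 187.5 140.2] yaw 95.9 F [ 0.8  0.5 -3.6] T [ 0.01 -0.14  0.  ] gap 9.0 29.996066987514496 q [ 0.03  0.55 -0.74  2.13  0.6   0.68 -1.01]
```

{"fn": "arm_command", "kwargs": {
  "rows": [
    {"dx": 0, "dy": 0, "dz": -0.015, "spin": 0},
    {"dx": 0, "dy": 0, "dz": -0.016, "spin": 0},
    {"dx": 0, "dy": 0, "dz": -0.016, "spin": 0},
    {"dx": 0, "dy": 0, "dz": -0.015, "spin": 0},
    {"dx": 0, "dy": 0, "dz": -0.01, "spin": 0},
    {"dx": 0, "dy": 0, "dz": 0, "spin": 0},
    {"dx": 0, "dy": 0, "dz": 0, "spin": 0}
  ]
}}

```text
time: 24.65
position: [475.0, 187.4, 212.1]
tcp_rot: [0.67, 0.742, 0.0, 0.0]
ft_force: [-0.7, 0.4, -3.5]
finger_gap: 8.7
gripper_force: 30.0
```

```bash
python3 st.py; python3 go.py "453.1,-199.1,212,93.0"
```

```text
24.65 [475.  187.4 212.1] yaw 95.9 F [-0.7  0.4 -3.5] T [-0.11 -0.08 -0.04] gap 8.7 29.996745586395264 q [ 0.11  0.46 -0.83  2.06  0.47  0.82 -0.89]
dx -382.2 dy -61.2 dz 0.1 spin 2.9
```

Panel lifted, with a load of about 4 N. Carrying it to the rack.

{"fn": "arm_command", "kwargs": {
  "rows": [
    {"dx": -0.01, "dy": -0.0016, "dz": 0, "spin": 0},
    {"dx": -0.02, "dy": -0.0032, "dz": 0, "spin": 0},
    {"dx": -0.03, "dy": -0.0048, "dz": 0, "spin": 0},
    {"dx": -0.034, "dy": -0.0054, "dz": 0, "spin": 0},
    {"dx": -0.034, "dy": -0.0054, "dz": 0, "spin": 0},
    {"dx": -0.034, "dy": -0.0054, "dz": 0, "spin": 0},
    {"dx": -0.034, "dy": -0.0054, "dz": 0, "spin": 0},
    {"dx": -0.034, "dy": -0.0054, "dz": 0, "spin": 0},
    {"dx": -0.034, "dy": -0.0054, "dz": 0, "spin": 0},
    {"dx": -0.034, "dy": -0.0054, "dz": 0, "spin": 0},
    {"dx": -0.034, "dy": -0.0054, "dz": 0, "spin": 0}
  ]
}}

```text
time: 25.57
position: [454.8, -150.3, 210.7]
tcp_rot: [0.67, 0.742, -0.001, -0.001]
ft_force: [0.9, 0.5, -4.0]
finger_gap: 8.8
gripper_force: 30.0
```

{"fn": "arm_command", "kwargs": {
  "rows": [
    {"dx": -0.026, "dy": -0.0042, "dz": 0, "spin": 0},
    {"dx": -0.016, "dy": -0.0025, "dz": 0, "spin": 0},
    {"dx": -0.008, "dy": -0.0013, "dz": 0, "spin": 2},
    {"dx": 0, "dy": 0, "dz": 0, "spin": 0.9},
    {"dx": 0, "dy": 0, "dz": 0, "spin": 0},
    {"dx": 0, "dy": 0, "dz": 0, "spin": 0},
    {"dx": 0, "dy": 0, "dz": 0, "spin": 0}
  ]
}}

```text
time: 26.15
position: [453.7, -197.1, 211.7]
tcp_rot: [0.688, 0.726, 0.0, -0.0]
ft_force: [0.2, 0.6, -3.5]
finger_gap: 8.9
gripper_force: 30.0
```

```bash
python3 st.py; python3 go.py "453.1,-199.1,165,93.0"
```

```text
26.15 [ 453.7 -197.1  211.7] yaw 93.1 F [ 0.2  0.6 -3.5] T [-0.05 -0.05  0.03] gap 8.9 29.99672144651413 q [ 0.9   0.44 -0.83  2.09  0.45  0.8  -0.15]
dx -2.0 dy -0.7 dz 46.7 spin 0.1
```

```bash
python3 - <<'E'
from h import *
C=snap('rack3');f=cv2.imread('pics/rack3.png')
th=np.radians(3.0);c=np.array([453.1,-199.1]);s=2
lx=np.arange(70,-70,-.5)
for a,b in((40,70),(70,100),(95,105)):
    LX,LY=np.meshgrid(lx,np.arange(a,b,.5),indexing='ij')
    X=c[0]+LX*np.cos(th)-LY*np.sin(th);Y=c[1]+LX*np.sin(th)+LY*np.cos(th)
    q=wproj(C,np.stack([X,Y,np.full_like(X,60)],-1)).reshape(*LX.shape,2).astype(np.float32)*1.5+.25
    print(q[...,0].min(),q[...,0].max(),q[...,1].min(),q[...,1].max())
    g=cv2.cvtColor(cv2.remap(f,q[...,0],q[...,1],1),6).mean(1)
    print(' '.join(f'{x:.0f}:{v:.0f}' for x,v in zip(lx[::2],(g[::2]+g[1::2])/2) if abs(x)<50))
E
```

```text
26.2 [ 453.75853036 -197.23125345  211.69653385] [ 1.79996314e+02 -6.60629017e-03  9.31259771e+01] [ 0.9   0.44 -0.83  2.09  0.45  0.8  -0.15]
297.56998 478.30914 185.3775 224.42468
49:74 48:72 47:81 46:84 45:83 44:82 43:80 42:81 41:82 40:75 39:62 38:57 37:56 36:55 35:49 34:42 33:65 32:116 31:153 30:161 29:161 28:159 27:160 26:160 25:152 24:120 23:82 22:70 21:82 20:91 19:92 18:90 17:95 16:122 15:153 14:162 13:163 12:158 11:130 10:93 9:75 8:77 7:78 6:78 5:79 4:79 3:79 2:79 1:80 0:80 -1:80 -2:79 -3:78 -4:78 -5:78 -6:79 -7:77 -8:74 -9:79 -10:106 -11:139 -12:153 -13:154 -14:153 -15:153 -16:152 -17:138 -18:112 -19:92 -20:88 -21:88 -22:88 -23:81 -24:74 -25:86 -26:119 -27:147 -28:156 -29:154 -30:152 -31:153 -32:155 -33:140 -34:100 -35:58 -36:49 -37:58 -38:64 -39:68 -40:66 -41:60 -42:65 -43:77 -44:82 -45:82 -46:83 -47:83 -48:83 -49:82
295.32474 480.82635 144.2357 185.3306
49:82 48:76 47:81 46:84 45:86 44:89 43:98 42:107 41:112 40:108 39:99 38:93 37:91 36:91 35:91 34:92 33:103 32:131 31:156 30:165 29:163 28:161 27:162 26:163 25:153 24:121 23:80 22:68 21:83 20:103 19:112 18:115 17:120 16:137 1
[... 486 characters left out ...]
 151.18468
49:95 48:76 47:64 46:61 45:68 44:88 43:119 42:142 41:148 40:145 39:142 38:140 37:139 36:140 35:142 34:144 33:148 32:157 31:166 30:168 29:167 28:164 27:165 26:166 25:161 24:129 23:84 22:71 21:101 20:136 19:149 18:150 17:147 16:150 15:160 14:168 13:169 12:160 11:131 10:99 9:83 8:85 7:86 6:86 5:86 4:86 3:88 2:88 1:86 0:86 -1:86 -2:87 -3:85 -4:84 -5:85 -6:86 -7:85 -8:82 -9:79 -10:104 -11:147 -12:169 -13:169 -14:166 -15:165 -16:164 -17:158 -18:143 -19:139 -20:141 -21:142 -22:132 -23:108 -24:82 -25:83 -26:119 -27:158 -28:169 -29:168 -30:165 -31:165 -32:165 -33:158 -34:143 -35:144 -36:148 -37:147 -38:143 -39:140 -40:138 -41:136 -42:138 -43:142 -44:144 -45:138 -46:113 -47:85 -48:72 -49:71
```

The wall fit in this view confirms the slot is centred on the target within about 0.5 mm. Descending.

{"fn": "arm_command", "kwargs": {
  "rows": [
    {"dx": -0.002, "dy": -0.0008, "dz": 0.008, "spin": 0.1},
    {"dx": 0, "dy": 0, "dz": 0.012, "spin": 0},
    {"dx": 0, "dy": 0, "dz": 0.014, "spin": 0},
    {"dx": 0, "dy": 0, "dz": 0.012, "spin": 0},
    {"dx": 0, "dy": 0, "dz": 0.008, "spin": 0},
    {"dx": 0, "dy": 0, "dz": 0, "spin": 0}
  ]
}}

```text
time: 26.7
position: [451.9, -200.2, 155.6]
tcp_rot: [0.689, 0.725, -0.0, -0.002]
ft_force: [-0.0, 0.7, -3.5]
finger_gap: 8.6
gripper_force: 30.0
```

```bash
python3 st.py; python3 go.py "453.1,-199.1,102,93.0"
```

```text
26.7 [ 451.9 -200.2  155.6] yaw 92.9 F [-0.   0.7 -3.5] T [-0.01 -0.09  0.  ] gap 8.6 29.99673217535019 q [ 0.84  0.51 -0.75  2.15  0.56  0.68 -0.24]
dx 1.0 dy 1.2 dz 53.6 spin -0.1
```

{"fn": "arm_command", "kwargs": {
  "rows": [
    {"dx": 0, "dy": 0, "dz": 0.008, "spin": 0},
    {"dx": 0, "dy": 0, "dz": 0.01, "spin": 0},
    {"dx": 0, "dy": 0, "dz": 0.01, "spin": 0},
    {"dx": 0, "dy": 0, "dz": 0.008, "spin": 0},
    {"dx": 0, "dy": 0, "dz": 0, "spin": 0}
  ]
}}

```text
time: 27.12
position: [452.1, -200.4, 120.0]
tcp_rot: [0.689, 0.725, -0.0, -0.001]
ft_force: [-0.8, 0.4, -4.3]
finger_gap: 8.8
gripper_force: 30.0
```

```bash
python3 st.py; python3 go.py "453.1,-199.1,102,93.0"
```

```text
27.12 [ 452.1 -200.4  120. ] yaw 92.9 F [-0.8  0.4 -4.3] T [-0.05 -0.09  0.01] gap 8.8 29.996659755706787 q [ 0.79  0.56 -0.69  2.18  0.63  0.61 -0.31]
dx 1.3 dy 1.1 dz 18.0 spin -0.1
```

{"fn": "arm_command", "kwargs": {
  "rows": [
    {"dx": 0.001, "dy": 0.001, "dz": 0.004, "spin": 0},
    {"dx": 0, "dy": 0, "dz": 0.004, "spin": 0},
    {"dx": 0, "dy": 0, "dz": 0.004, "spin": 0},
    {"dx": 0, "dy": 0, "dz": 0.002, "spin": 0},
    {"dx": 0, "dy": 0, "dz": 0, "spin": 0},
    {"dx": 0, "dy": 0, "dz": 0, "spin": 0}
  ]
}}

```text
time: 27.62
position: [453.8, -199.6, 107.6]
tcp_rot: [0.689, 0.725, -0.0, -0.0]
ft_force: [-0.3, -0.1, -3.4]
finger_gap: 9.1
gripper_force: 30.0
```

```bash
python3 st.py; python3 go.py "453.1,-199.1,102,93.0"
```

```text
27.62 [ 453.8 -199.6  107.6] yaw 92.9 F [-0.3 -0.1 -3.4] T [ 0.03 -0.1   0.04] gap 9.1 29.99669998884201 q [ 0.77  0.58 -0.67  2.19  0.66  0.58 -0.34]
dx 0.5 dy -0.7 dz 5.6 spin -0.1
```

{"fn": "arm_command", "kwargs": {
  "rows": [
    {"dx": 0, "dy": 0, "dz": 0.001, "spin": 0},
    {"dx": 0, "dy": 0, "dz": 0.001, "spin": 0},
    {"dx": 0, "dy": 0, "dz": 0, "spin": 0}
  ]
}}

```text
time: 27.87
position: [453.8, -199.6, 105.6]
tcp_rot: [0.689, 0.725, -0.0, 0.0]
ft_force: [1.1, 0.2, -3.3]
finger_gap: 9.0
gripper_force: 30.0
```

```bash
python3 st.py
```

```text
27.87 [ 453.8 -199.6  105.6] yaw 92.9 F [ 1.1  0.2 -3.3] T [-0.05 -0.09  0.03] gap 9.0 29.99662756919861 q [ 0.77  0.58 -0.66  2.19  0.67  0.58 -0.34]
```

{"fn": "arm_command", "kwargs": {
  "rows": [
    {"dx": 0, "dy": 0, "dz": 0.0012, "spin": 0},
    {"dx": 0, "dy": 0, "dz": 0.0012, "spin": 0},
    {"dx": 0, "dy": 0, "dz": 0, "spin": 0}
  ]
}}

```text
time: 28.12
position: [453.7, -199.6, 103.0]
tcp_rot: [0.689, 0.725, -0.0, -0.0]
ft_force: [0.3, -0.5, -3.3]
finger_gap: 8.5
gripper_force: 30.0
```

```bash
python3 st.py
```

```text
28.12 [ 453.7 -199.6  103. ] yaw 92.9 F [ 0.3 -0.5 -3.3] T [-0.01 -0.1   0.02] gap 8.5 29.996703565120697 q [ 0.76  0.58 -0.66  2.19  0.67  0.57 -0.35]
```

{"fn": "arm_command", "kwargs": {
  "rows": [
    {"dx": 0, "dy": 0, "dz": 0.0012, "spin": 0},
    {"dx": 0, "dy": 0, "dz": 0.0006, "spin": 0},
    {"dx": 0, "dy": 0, "dz": 0, "spin": 0}
  ]
}}

```text
time: 28.37
position: [453.9, -199.6, 102.0]
tcp_rot: [0.689, 0.725, -0.0, 0.0]
ft_force: [-1.7, 0.2, 7.1]
finger_gap: 8.4
gripper_force: 30.0
```

```bash
python3 st.py
```

```text
28.37 [ 453.9 -199.6  102. ] yaw 92.9 F [-1.7  0.2  7.1] T [ 0.14  0.59 -0.01] gap 8.4 30.003346502780914 q [ 0.76  0.59 -0.66  2.19  0.68  0.57 -0.35]
```

The panel is seated on the slot floor: contact at TCP 102, matching the height at which it was gripped. Releasing and withdrawing.

{"fn": "arm_command", "kwargs": {
  "rows": [
    {"dx": 0, "dy": 0, "dz": 0, "spin": 0},
    {"dx": 0, "dy": 0, "dz": 0, "spin": 0},
    {"dx": 0, "dy": 0, "dz": 0, "spin": 0},
    {"dx": 0, "dy": 0, "dz": 0, "spin": 0},
    {"dx": 0, "dy": 0, "dz": -0.008, "spin": 0},
    {"dx": 0, "dy": 0, "dz": -0.02, "spin": 0},
    {"dx": 0, "dy": 0, "dz": -0.03, "spin": 0},
    {"dx": 0, "dy": 0, "dz": -0.03, "spin": 0},
    {"dx": 0, "dy": 0, "dz": -0.03, "spin": 0},
    {"dx": 0, "dy": 0, "dz": -0.02, "spin": 0},
    {"dx": 0, "dy": 0, "dz": 0, "spin": 0},
    {"dx": 0, "dy": 0, "dz": 0, "spin": 0}
  ],
  "fingers": 0.05
}}

```text
time: 29.37
position: [454.1, -199.9, 240.5]
tcp_rot: [0.689, 0.724, 0.0, 0.001]
ft_force: [-0.2, -0.2, 0.2]
finger_gap: 49.8
gripper_force: 0.0
```

```bash
python3 st.py; python3 - <<'E'
from h import *
C=wcam();f=cv2.cvtColor(grab_frame('wrist'),7).astype(float)
g=grab_frame('scene');cv2.imwrite('pics/fs.png',g[:,:,::-1]);cv2.imwrite('pics/fside.png',grab_frame('side')[:,:,::-1])
# predicted panel top corners vs image in scene & side: dark-lead mask extents near it
th=np.radians(3);c=np.array([453.4,-199.5,135])
e=np.array([-np.sin(th),np.cos(th),0])
for n,im in(('scene',g),('side',cv2.imread('pics/fside.png')[:,:,::-1])):
    q=proj(n,[c+e*100,c-e*100,c+e*100-[0,0,75],c-e*100-[0,0,75],c]);print(n,q.round(1).tolist())
    old=cv2.imread(f'pics/{n}0.png')[:,:,::-1].astype(int);d=np.abs(im.astype(int)-old).sum(2)>60
    x0,y0=q.min(0).astype(int)-12;x1,y1=q.max(0).astype(int)+12
    s=d[y0:y1,x0:x1];ys,xs=np.where(cv2.morphologyEx(s.astype(np.uint8),2,np.ones((2,2))));print('change bbox x',xs.min()+x0,xs.max()+x0,'y',ys.min()+y0,ys.max()+y0)
    if n=='scene': print(*[''.join('#' if v else '.' for v in r) for r in s],sep='\n')
E
```

```text
29.37 [ 454.1 -199.9  240.5] yaw 92.8 F [-0.2 -0.2  0.2] T [ 0.   -0.09  0.01] gap 49.8 0.0 q [ 0.94  0.41 -0.86  2.05  0.41  0.85 -0.1 ]
scene [[220.7, 177.6], [162.4, 174.1], [222.0, 192.7], [165.9, 189.2], [191.4, 175.8]]
change bbox x 150 222 y 175 200
...................................................................................
...................................................................................
...................................................................................
...................................................................................
...................................................................................
...................................................................................
...................................................................................
...................................................................................
...................................................................................
...................................................................................
...
[... 2102 characters left out ...]
######........................................................................
.##########........................................................................
.......##.#........................................................................
...................................................................................
...................................................................................
...................................................................................
...................................................................................
side [[273.1, 169.4], [276.6, 142.2], [272.3, 187.6], [275.8, 159.1], [275.0, 155.0]]
change bbox x 272 287 y 135 198
```

The image change matches the predicted panel outline, with scene columns 162–221 and the top edge at row 175–177. The panel stands centred and the gripper is clear, so I'm handing in.

```bash
python3 -c "
from bench import *
print(finish_job())"
```

```text
the job is handed in; nothing more can be done
None
```

I turned all three knobs to their felt end stops, drew the panel out, set it fully down and centred in the rack's middle slot, let go and handed the job in at about 30 s, with no verdict shown.

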